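# Right the spray cans and put away the chisels

## Robot

A 7-joint arm with a two-finger parallel gripper is mounted at the origin on the work surface. World frame = base frame: x ahead of the robot, y to its left, z up, the work surface at z = 0. Lengths are in m, angles in rad, forces in N, time in s.
With the tool pointing down it reaches from about 0.4 to 0.875 m from the base axis. Payload 6.5 kg.
Tool frame: the origin (TCP) lies midway between the tips of the shut fingers; the grasp point (between the pads) lies 19 mm behind it (robot.grip_depth is the z of the grasp point in the tool frame, in m); z points along the fingers, y is the line along which they close (so a half turn about z gives the same grasp; the last joint's range is limited). The gripper opens to 85 mm and grips with 20 to 120 N. Pads are 22 mm wide; open, the fingers measure 114 mm over their backs; the gripper's body (76 mm by 85 mm) begins 54 mm behind the grasp point. The pads swing forward as they close: fully open they stand 13 mm farther back than shut.
Start: joints at [1.093, 0.536, -0.004, 1.538, 0.003, 1.067, -0.071], TCP at [0.26, -0.596, 0.197] pointing down, gripper open.
Joint ranges: [-2.7, 2.7], [-0.37, 2.16], [-1.27, 1.26], [0.24, 2.4], [-1.31, 4.45], [0.19, 1.91], [-2.76, 2.76]. Speed limits (rad/s): [2.39, 2.39, 3.14, 3.14, 3.14, 3.14, 3.14].

## Interface

Orientations are given as a unit quaternion [x, y, z, w].
In Python, from cell import robot, eyes, job gives the robot as it stands. The module is installed in compiled form; this text tells all that it offers.
- The arm moves only by the tool servo_tool, never from a script. Its argument "targets" is a list that holds one entry, the list of rows, each a list of 5 numbers: the shift along the world's x, y, z in mm, then the turn about the world's z in degrees, then the opening, from 0 (shut) to 1 (fully open). In form: [[[dx, dy, dz, spin, fingers], ...]]. A call has 1 to 5 rows; each row shifts and turns the commanded pose from where the row before left it; what a row does not reach is not made up. A row lasts 1/10 s, in which the tool goes at most 50 mm and 8.59 degrees, less where a joint would pass 70% of its speed; a pose out of reach is approached as far as the arm can. A call with a gripper value outside its range is refused whole. The fingers move at their own pace and stop on an object; "grip_force" is the grip in N (left out, the last holds). Time passes only in rows, so rows that do not move let the fingers close. It gives the time, the measured TCP pose, the force, the opening and the grip force at its end, in the units of the state.
- robot.observe(): the state, without advancing time (a new reading comes with each control period).
- eyes.read_camera(name): name is "scene" or "side" or "wrist"; returns a dict with "img" (400x640x3 uint8, red, green, blue), "camera_matrix" (3x3 intrinsics, pixels), "T" (4x4, takes a point from camera to world coordinates); the wrist camera has in their place "T_tool_cam" (4x4, takes a point from camera to tool coordinates, whose origin is the TCP and whose axes are the flange's). Camera axes: x right, y down, z forward; pixel columns grow to the right and rows downward; lengths in m; the calibration is good to about 2 mm. A picture is of the moment at which its call begins: read the wrist's pose just before it. There is no depth.
- job.finish_job(): hands the job in; it is judged then, once.
The state is a dict: "t": time; "joint_pos": joint angles; "qvel": joint speeds; "effort": joint torques, N m; "eef_pos": TCP position; "tcp_rot": TCP orientation; "ft_force": force on the tool from outside, world axes, zero at the start; "torque": the same for the moment, N m; "finger_gap": finger opening in m; "gripper_force": force on a finger pad.
Only numpy, scipy, OpenCV 4.12 (cv2) and the standard library are available. Lean on these libraries where they do the work, as an engineer would, in place of code of your own. Each camera call takes 0.05 s, during which the arm holds its last target. There are 200 camera calls.

## Task

Tidy the bench: stand every spray can that has tipped over in the long shallow tray back upright in that tray, cap up, along with the low tins standing there. Put every chisel lying on the bench into the open drawer, in the compartment that already has a chisel in it (not the one with the vee block), then push the drawer fully shut. Leave the wheel hub and the hammer where they are.

Things in the scene. Friction and masses are not known exactly. Their poses are not given: they have to be found in the camera images.
- lane: the lane: a fixed shallow grey steel tray, 140 mm wide (its x, roughly away from the robot) and 670 mm long (its y). Floor 4 mm thick, 5 mm wide lips round the edge whose top is 12 mm above the bench; inside 130 x 660 mm. Origin at the centre of its underside on the bench, z up.
- can0: aluminium spray can lying tipped over in the lane: body 50 mm diameter and 100 mm tall, then a shoulder and a white cap 28 mm diameter; 128 mm tall overall, about 0.18 kg. Origin on its axis at mid height (64 mm above its base, 36 mm below the top of the straight body); its z axis points from base to cap (up when it stands, level when it lies). May be absent.
- can1: aluminium spray can lying tipped over in the lane: body 50 mm diameter and 100 mm tall, then a shoulder and a white cap 28 mm diameter; 128 mm tall overall, about 0.18 kg. Origin on its axis at mid height (64 mm above its base, 36 mm below the top of the straight body); its z axis points from base to cap (up when it stands, level when it lies). May be absent.
- can2: aluminium spray can lying tipped over in the lane: body 50 mm diameter and 100 mm tall, then a shoulder and a white cap 28 mm diameter; 128 mm tall overall, about 0.18 kg. Origin on its axis at mid height (64 mm above its base, 36 mm below the top of the straight body); its z axis points from base to cap (up when it stands, level when it lies). May be absent.
- tin0: low round paste tin standing in the lane as a neighbour, 64 mm diameter, 45 mm tall; origin at the centre of its underside, z up. It is to stay standing in the lane; small shifts do not matter.
- tin1: low round paste tin standing in the lane as a neighbour, 64 mm diameter, 45 mm tall; origin at the centre of its underside, z up. It is to stay standing in the lane; small shifts do not matter.
- chisel0: steel cold chisel lying on the bench in front of the lane, 101 mm long along its x axis (x from -50 to +51 mm), square shank 14 x 14 mm from x -50 to +30 mm, ending in a blade 18 mm wide and 7 mm thick at +x. Origin at the middle of its length on the underside, z up as it lies at first; about 0.13 kg. May be absent.
- chisel1: steel cold chisel lying on the bench in front of the lane, 101 mm long along its x axis (x from -50 to +51 mm), square shank 14 x 14 mm from x -50 to +30 mm, ending in a blade 18 mm wide and 7 mm thick at +x. Origin at the middle of its length on the underside, z up as it lies at first; about 0.13 kg. May be absent.
- chisel2: steel cold chisel lying on the bench in front of the lane, 101 mm long along its x axis (x from -50 to +51 mm), square shank 14 x 14 mm from x -50 to +30 mm, ending in a blade 18 mm wide and 7 mm thick at +x. Origin at the middle of its length on the underside, z up as it lies at first; about 0.13 kg. May be absent.
- old_chisel: a chisel just like the others (101 mm long, shank 14 mm, origin at the middle of its length on the underside) which already lies in one of the drawer's two compartments: it marks the compartment for the others.
- vblock: dark steel vee block 60 x 50 x 35 mm, 0.5 kg, origin at the centre of its underside; lies in the other compartment and stays there.
- cab_drawer0 (a joint): how far the drawer of the low grey cabinet is open, in m: 0 fully shut, at most 0.18. It starts 0.15 to 0.175 open. It is shut by pushing its front or handle towards the cabinet (friction 1 N, damping 4 N s/m) and stays where it is left.
- drawer_floor (a point): centre of the drawer's inner floor, 22 mm above the bench, moves with the drawer. x points into the cabinet (closing direction), z up. Inside: x -107 to +107, y -119 to +119 mm; side walls 46 mm tall, front panel 15 mm thick, 55 mm tall above this floor. A divider 5 mm thick, 42 mm tall along x at y = 0 makes two compartments (y > 0, y < 0).
- cab_face (a point): middle of the front top edge of the cabinet, 90 mm above the bench, axes as drawer_floor. The cabinet's 12 mm thick top covers whatever part of the drawer lies beyond this edge (+x of it), so things go in through the gap between this edge and the drawer's front.
- cab_drawer0_handle (a point): middle of the drawer's steel bar handle, 120 mm long along the drawer's y, 35 mm out from the drawer's front, about 52 mm above the bench; axes as drawer_floor.
- hub: drilled steel wheel hub 124 mm across and 30 mm tall on the bench beyond the lane, with a pin on top; bystander. Origin at the centre of its underside.
- hammer: hammer 280 mm long lying on the bench beyond the lane; bystander. Origin under the middle of its length.
Not all that is in view belongs to the job. What is shaped like the chisel0 but red is not meant.

How it is judged:
At the end, for the whole second after the job is handed in: All cans and tins stand at rest on the tray floor within 0.1 rad of upright, centres 5 mm or more inside its lips. All chisels are in the drawer on the old chisel's side of the divider, the vee block on the other; drawer shut within 12 mm. Hub, hammer moved under 50 mm (angle between each of can0, can1, can2, tin0, tin1's own z axis and vertical below 0.1 rad and x of can0 in the frame of lane between -0.06 and 0.06 m and y of can0 in the frame of lane between -0.32 and 0.32 m and z of can0 in the frame of lane between 0.065 and 0.073 m and linear speed of each of can0, can1, can2, tin0, tin1 below 0.03 m/s and x of can1 in the frame of lane between -0.06 and 0.06 m and y of can1 in the frame of lane between -0.32 and 0.32 m and z of can1 in the frame of lane between 0.065 and 0.073 m and x of can2 in the frame of lane between -0.06 and 0.06 m and y of can2 in the frame of lane between -0.32 and 0.32 m and z of can2 in the frame of lane between 0.065 and 0.073 m and x of tin0 in the frame of lane between -0.06 and 0.06 m and y of tin0 in the frame of lane between -0.32 and 0.32 m and z of tin0 in the frame of lane between 0.001 and 0.009 m and x of tin1 in the frame of lane between -0.06 and 0.06 m and y of tin1 in the frame of lane between -0.32 and 0.32 m and z of tin1 in the frame of lane between 0.001 and 0.009 m and x of chisel0 in the frame of drawer_floor between -0.11 and 0.11 m and y of chisel0 in the frame of drawer_floor between -0.122 and 0.122 m and z of chisel0 in the frame of drawer_floor between -0.01 and 0.05 m and x of chisel1 in the frame of drawer_floor between -0.11 and 0.11 m and y of chisel1 in the frame of drawer_floor between -0.122 and 0.122 m and z of chisel1 in the frame of drawer_floor between -0.01 and 0.05 m and x of chisel2 in the frame of drawer_floor between -0.11 and 0.11 m and y of chisel2 in the frame of drawer_floor between -0.122 and 0.122 m and z of chisel2 in the frame of drawer_floor between -0.01 and 0.05 m and x of old_chisel in the frame of drawer_floor between -0.11 and 0.11 m and y of old_chisel in the frame of drawer_floor between -0.122 and 0.122 m and z of old_chisel in the frame of drawer_floor between -0.01 and 0.05 m and x of vblock in the frame of drawer_floor between -0.11 and 0.11 m and y of vblock in the frame of drawer_floor between -0.122 and 0.122 m and z of vblock in the frame of drawer_floor between -0.01 and 0.05 m and (y of each of chisel0, old_chisel in the frame of drawer_floor above 0.003 m or y of each of chisel0, old_chisel in the frame of drawer_floor below -0.003 m) and (y of each of chisel1, old_chisel in the frame of drawer_floor above 0.003 m or y of each of chisel1, old_chisel in the frame of drawer_floor below -0.003 m) and (y of each of chisel2, old_chisel in the frame of drawer_floor above 0.003 m or y of each of chisel2, old_chisel in the frame of drawer_floor below -0.003 m) and ((y of vblock in the frame of drawer_floor above 0 m and y of old_chisel in the frame of drawer_floor below 0 m) or (y of vblock in the frame of drawer_floor below 0 m and y of old_chisel in the frame of drawer_floor above 0 m)) and value of joint cab_drawer0 below 0.012 m and distance of each of hub, hammer from where it was at the start of the episode below 0.05 m); the robot touches nothing.
Of can0, can1, can2 only 2 to 3 are there at a start; the rules pass over those that are not, and their reading is None.
Of chisel0, chisel1, chisel2 only 2 to 3 are there at a start; the rules pass over those that are not, and their reading is None.
At some moment in a run one of chisel0, chisel1, chisel2 may be knocked a few centimetres aside while the robot is not near it.
Once in a run the grip may slacken for a moment while it holds something.
It also fails if it takes over 210 s, if anything falls off the work surface, if the arm or the gripper's body presses on something with over 40 N, if the wrist force passes 120 N, or if a joint passes its speed limit or range.

## Working session

There is one attempt and no reset: what is moved stays moved. The work goes in short steps, Python scripts to look and compute and a tool call to move; the robot and the scene stay as the last step left them, time stands still between calls to the robot, and variables do not carry over. Pictures are saved under pics/ and viewed, at most 14 in all, crops included, and the job is handed in when it is done.

Besides the shell and the picture viewer there is one more tool, called after ">>>" by a JSON object that holds its "fn" and its "kwargs". servo_tool: Moves the arm, as the interface text tells. Its arguments: {"type":"object","properties":{"targets":{"type":"array"},"grip_force":{"type":"number"}},"required":["targets"]}

```bash
mkdir -p pics; cat > h.py <<'E'
import numpy as np, cv2, json
from cell import robot, eyes, job
def snap(cam,name=None):
    s=robot.observe(); r=eyes.read_camera(cam); r=dict(r)
    if cam=='wrist':
        from scipy.spatial.transform import Rotation as R
        T=np.eye(4);T[:3,:3]=R.from_quat(s['tcp_rot']).as_matrix();T[:3,3]=s['eef_pos']
        r['T']=T@np.array(r['T_tool_cam'])
    if name: cv2.imwrite(f'pics/{name}.png',cv2.cvtColor(r['img'],cv2.COLOR_RGB2BGR))
    return r
def ray(r,u,v,z):
    T=np.array(r['T']);d=T[:3,:3]@np.linalg.inv(r['camera_matrix'])@np.array([u,v,1.])
    o=T[:3,3];return np.round(o+d*(z-o[2])/d[2],4)
def proj(r,p):
    T=np.linalg.inv(r['T']);c=T[:3,:3]@np.array(p)+T[:3,3];q=np.array(r['camera_matrix'])@c;return np.round(q[:2]/q[2],1)
E
python3 - <<'E'
from h import *
s=robot.observe();print(s)
for c in('scene','side'):
    r=snap(c,c+'0');print(c,np.round(r['T'],3).tolist(),np.round(r['camera_matrix'],1).tolist())
print(robot.grip_depth)
E
```

```text
{'t': 0.0, 'joint_pos': array([ 1.09280477,  0.53720618, -0.0044479 ,  1.53886979,  0.0026007 ,
        1.06727218, -0.07121403]), 'qvel': array([ 0.00056715, -0.0013849 ,  0.00016492, -0.00091577,  0.00055447,
       -0.00226072,  0.00087584]), 'effort': array([ 5.70933280e-04, -5.83401740e+01,  1.04856100e+00, -2.59100765e+01,
        1.22662089e-02,  9.58651799e-03, -1.45884371e-05]), 'eef_pos': array([ 0.25987338, -0.59504074,  0.19628841]), 'tcp_rot': array([ 9.78871096e-01,  2.04476434e-01, -2.39158733e-04, -8.41535687e-04]), 'ft_force': array([-0.11285189,  0.51889983, -0.67778885]), 'torque': array([-4.43339389e-05, -4.09017027e-03, -1.14212551e-02]), 'gripper_force': 0.0, 'finger_gap': 0.08553327744946178}
scene [[0.403, 0.711, -0.576, 1.363], [0.915, -0.317, 0.248, -0.434], [-0.006, -0.627, -0.779, 1.272], [0.0, 0.0, 0.0, 1.0]] [[488.5, 0.0, 322.2], [0.0, 488.5, 200.4], [0.0, 0.0, 1.0]]
side [[-0.723, -0.528, 0.445, 0.099], [-0.69, 0.537, -0.484, 0.41], [0.017, -0.658, -0.753, 0.829], [0.0, 0.0, 0.0, 1.0]] [[370.7, 0.0, 312.1], [0.0, 370.7, 198.3], [0.0, 0.0, 1.0]]
-0.0187
```

View pics/scene0.png

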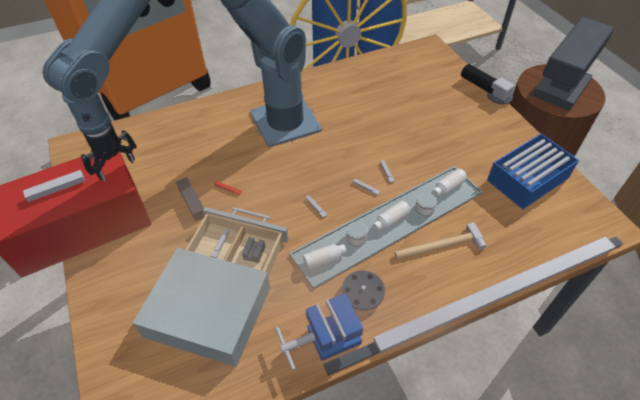

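View pics/side0.png

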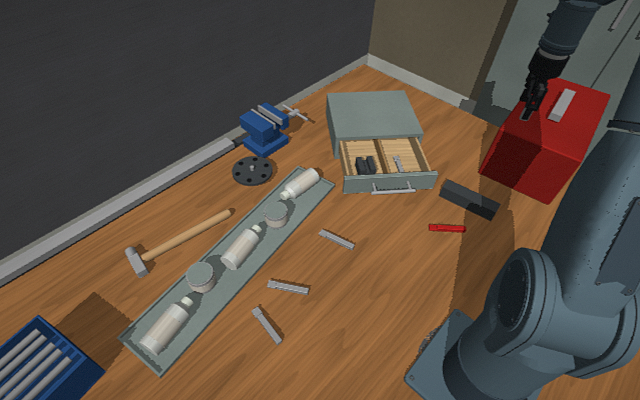

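The scene view shows three cans (324,258), (393,214), (450,183), tins at (356,238), (425,205), chisels at (316,206), (365,187), (387,172), the drawer at (237,240) with the old chisel at (218,243), and a red decoy at (228,187). Zooming in for pixel picks.

```bash
python3 - <<'E'
import cv2
a=cv2.imread('pics/scene0.png')[150:295,285:485];b=cv2.imread('pics/side0.png')
cv2.imwrite('pics/c1.png',cv2.resize(a,None,fx=4,fy=4,interpolation=cv2.INTER_CUBIC))
c=b[90:385,110:450];cv2.imwrite('pics/c2.png',cv2.resize(c,None,fx=2,fy=2,interpolation=cv2.INTER_CUBIC))
E
```

```text
(no output)
```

View pics/c1.png

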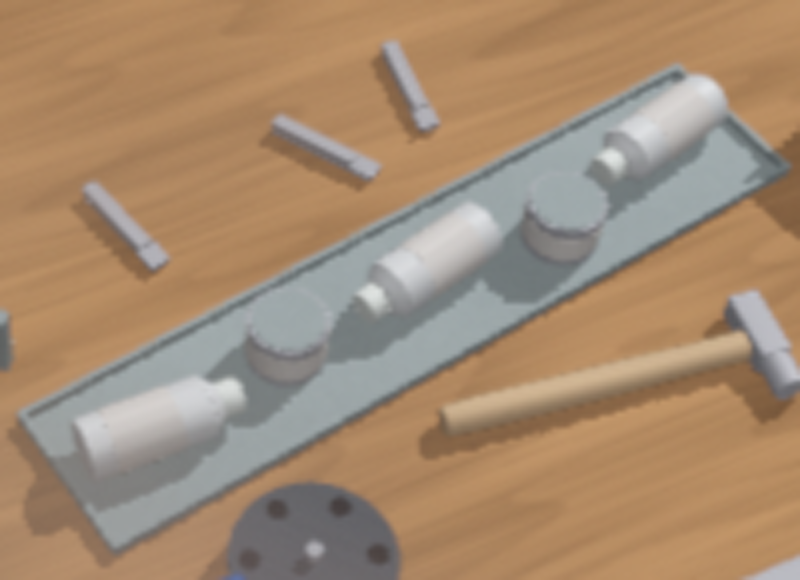

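View pics/c2.png

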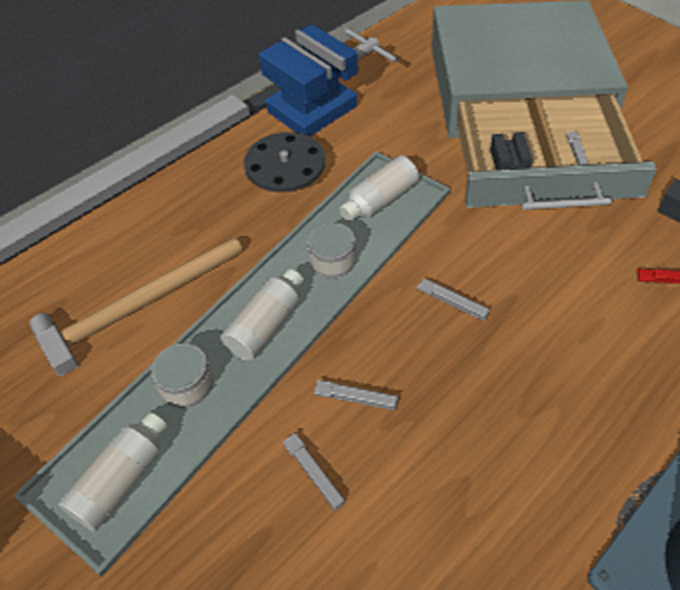

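```bash
python3 - <<'E'
from h import *
S=snap('scene');D=snap('side')
f=lambda p,z:ray(S,285+p[0]/4,150+p[1]/4,z)[:2]
g=lambda p,z:ray(D,110+p[0]/2,90+p[1]/2,z)[:2]
print('tray S',[f(p,.012) for p in[(20,415),(678,67),(790,168),(115,551)]])
print('tray D',[g(p,.012) for p in[(378,152),(449,188),(104,572),(17,495)]])
def seg(n,a,b):
    d=b-a;print(n,'mid',np.round((a+b)/2,4),'len',round(np.hypot(*d),3),'ang',round(np.degrees(np.arctan2(d[1],d[0])),1))
for n,a,b in[('A',(88,187),(160,262)),('B',(277,122),(376,172)),('C',(390,45),(430,125))]: seg('chS'+n,f(a,.012),f(b,.009))
for n,a,b in[('A',(487,311),(420,284)),('B',(397,400),(317,387)),('C',(339,502),(292,440))]: seg('chD'+n,g(a,.012),g(b,.009))
for n,a,b in[('A',(85,447),(243,393)),('B',(485,228),(360,301)),('C',(712,98),(594,165))]: seg('canS'+n,f(a,.029),f(b,.029))
for n,a,b in[('A',(412,168),(344,212)),('B',(236,348),(299,273)),('C',(80,512),(163,418))]: seg('canD'+n,g(a,.029),g(b,.029))
print('tins',f((290,322),.049),f((567,203),.049),g((331,240),.049),g((182,368),.049))
print('front top D',g((466,180),.077),g((655,163),.077),'handle',g((525,205),.055),g((609,201),.055),'cab',g((448,103),.09),g((625,92),.09))
h=lambda p,z:ray(S,p[0],p[1],z)[:2]
print('front top S',h((203,209),.077),h((287,235),.077),'handle',h((235,210),.055),h((269,220),.055),'cab',h((183,250),.09),h((270,275),.09))
seg('oldD',g((582,162),.03),g((573,134),.03)); print('vb',g((511,145),.057),'div',g((537,95),.064),g((552,165),.064))
E
```

```text
tray S [array([ 0.5816, -0.2056]), array([0.4807, 0.4516]), array([0.6161, 0.4729]), array([ 0.7179, -0.1851])]
tray D [array([ 0.7053, -0.1848]), array([ 0.5733, -0.205 ]), array([0.4678, 0.4498]), array([0.6051, 0.4729])]
chSA mid [ 0.4426 -0.06  ] len 0.097 ang 14.3
chSB mid [0.436  0.1297] len 0.097 ang 32.8
chSC mid [0.402  0.2285] len 0.095 ang -7.0
chDA mid [ 0.4372 -0.0586] len 0.099 ang 16.6
chDB mid [0.4276 0.1295] len 0.099 ang 33.2
chDC mid [0.393  0.2282] len 0.093 ang -7.2
canSA mid [ 0.6402 -0.111 ] len 0.128 ang 88.0
canSB mid [0.5904 0.1364] len 0.128 ang -79.4
canSC mid [0.5461 0.3804] len 0.133 ang -80.1
canDA mid [ 0.6355 -0.1173] len 0.134 ang 86.3
canDB mid [0.5874 0.1316] len 0.134 ang -76.3
canDC mid [0.544  0.3736] len 0.125 ang -77.4
tins [0.6102 0.0072] [0.5958 0.2619] [0.6019 0.0082] [0.5835 0.2631]
front top D [ 0.5287 -0.1846] [ 0.3555 -0.4032] handle [ 0.45   -0.2232] [ 0.3693 -0.3133] cab [ 0.6474 -0.2795] [ 0.4682 -0.4945]
front top S [ 0.3595 -0.4044] [ 0.557  -0.2015] handle [ 0.386  -0.3125] [ 0.4667 -0.2278] cab [ 0.493  -0.4966] [ 0.6722 -0.2956]
oldD mid [ 0.4766 -0.3979] len 0.063 ang -42.4
vb [ 0.5394 -0.3044] div [ 0.5781 -0.4194] [ 0.466  -0.3067]
```

The crops show cap ends pointing inward: the left can's cap toward +y, the other two toward −y. The old chisel is on the drawer's y<0 side and the vee block on the y>0 side. The two cameras differ by about 8 mm in x, so I'll use the wrist camera to settle it.

>>> {"fn": "servo_tool", "kwargs": {"targets": [[[15,50,12,0,1],[15,50,12,0,1],[15,50,12,0,1],[15,50,12,0,1],[15,50,12,0,1]]]}}

```text
t: 0.7
eef_pos: [0.3304, -0.3603, 0.2536]
tcp_rot: [0.979, 0.204, -0.0, 0.0]
ft_force: [1.4, -0.7, 0.8]
finger_gap: 0.0858
gripper_force: 0.0
```

>>> {"fn": "servo_tool", "kwargs": {"targets": [[[15,50,12,-4,1],[15,50,12,-4,1],[15,50,12,0,1],[15,50,12,0,1],[15,50,12,0,1]]]}}

```text
t: 1.2
eef_pos: [0.4002, -0.127, 0.3098]
tcp_rot: [0.991, 0.136, 0.0, 0.0]
ft_force: [0.3, -0.4, -0.5]
finger_gap: 0.0852
gripper_force: 0.0
```

>>> {"fn": "servo_tool", "kwargs": {"targets": [[[15,50,12,0,1],[15,50,12,0,1],[0,30,0,0,1],[0,0,0,0,1]]]}}

```text
t: 1.6
eef_pos: [0.4283, -0.0008, 0.3321]
tcp_rot: [0.99, 0.14, 0.001, -0.001]
ft_force: [-0.5, -0.0, -0.3]
finger_gap: 0.0856
gripper_force: 0.0
```

```bash
python3 - <<'E'
from h import *
s=robot.observe();print(s['t'],s['eef_pos'],s['joint_pos'],s['tcp_rot'])
r=snap('wrist','w0');print(np.round(r['T_tool_cam'],3).tolist(),np.round(r['camera_matrix'],1).tolist())
for n,p in dict(A=(.4372,-.0586,.01),A2=(.4426,-.06,.01),B=(.432,.13,.01)).items(): print(n,proj(r,p))
E
```

```text
1.6 [ 0.42832548 -0.00077828  0.3320741 ] [ 0.34160202  0.03532654 -0.45122767  1.88343659  0.01515572  1.22532945
 -1.40517429] [ 9.90207349e-01  1.39602270e-01  5.52160407e-04 -5.54345043e-04]
[[-0.0, -0.956, -0.293, 0.074], [1.0, -0.0, 0.001, -0.0], [-0.001, -0.293, 0.956, -0.179], [0.0, 0.0, 0.0, 1.0]] [[276.0, 0.0, 322.6], [0.0, 276.0, 198.6], [0.0, 0.0, 1.0]]
A [354.5 161.3]
A2 [356.1 158.7]
B [252.2 134.8]
```

View pics/w0.png

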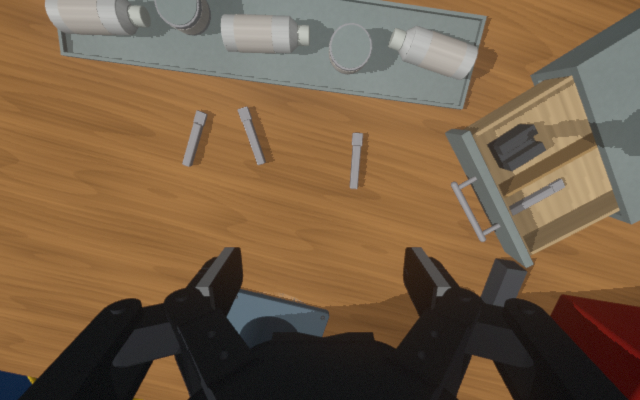

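The wrist view shows all three chisels (195,138), (253,135), (356,160), the cans along the tray, and the drawer with the old chisel at (539,196) and vee block at (517,146).

```bash
python3 - <<'E'
from h import *
r=snap('wrist')
def seg(n,p,q,z1,z2):
    a=ray(r,*p,z1)[:2];b=ray(r,*q,z2)[:2];d=b-a;print(n,a,b,'mid',np.round((a+b)/2,4),'len',round(np.hypot(*d),3),'ang',round(np.degrees(np.arctan2(d[1],d[0])),1))
seg('A',(354,188),(357.5,133),.007,.007);seg('B',(262.5,163.5),(243.5,108),.007,.007);seg('C',(187.5,165),(201.5,112),.007,.007)
seg('canA',(473,59),(391,39),.029,.029);seg('canB',(222,32),(308,36),.029,.029);seg('canC',(47,13),(148,16),.029,.029)
for n,p in dict(tr=(487,16),br=(465,107),bl=(60,54)).items(): print(n,ray(r,*p,.012))
print('tin0',ray(r,351,46,.049))
seg('front',(449,133),(530,265),.077,.077);seg('handle',(454,185),(483,239),.055,.055);seg('old',(513,209),(565,182),.03,.03)
seg('cab',(574,77),(627,218),.09,.09);seg('div',(497,191),(584,143),.064,.064)
E
```

```text
A [ 0.3878 -0.077 ] [ 0.4858 -0.0522] mid [ 0.4368 -0.0646] len 0.101 ang 14.2
B [0.3863 0.0987] [0.4721 0.1509] mid [0.4292 0.1248] len 0.1 ang 31.3
C [0.346  0.2307] [0.4457 0.2199] mid [0.3958 0.2253] len 0.1 ang -6.2
canA [ 0.6447 -0.1895] [ 0.6357 -0.0553] mid [ 0.6402 -0.1224] len 0.135 ang 93.8
canB [0.5737 0.1982] [0.6046 0.0695] mid [0.5892 0.1338] len 0.132 ang -76.5
canC [0.5267 0.4568] [0.5643 0.3097] mid [0.5455 0.3832] len 0.152 ang -75.7
tr [ 0.712  -0.1919  0.012 ]
br [ 0.5776 -0.2154  0.012 ]
bl [0.4732 0.4525 0.012 ]
tin0 [0.605  0.0021 0.049 ]
front [ 0.526  -0.1773] [ 0.354  -0.4073] mid [ 0.44   -0.2923] len 0.287 ang -126.8
handle [ 0.4499 -0.23  ] [ 0.3713 -0.3213] mid [ 0.4106 -0.2756] len 0.12 ang -130.7
old [ 0.4347 -0.3667] [ 0.5064 -0.4323] mid [ 0.4706 -0.3995] len 0.097 ang -42.5
cab [ 0.644  -0.3096] [ 0.4794 -0.5048] mid [ 0.5617 -0.4072] len 0.255 ang -130.1
div [ 0.4609 -0.2988] [ 0.5711 -0.3965] mid [ 0.516  -0.3476] len 0.147 ang -41.6
```

>>> {"fn": "servo_tool", "kwargs": {"targets": [[[4,-32,-30,-2,0.6],[4,-32,-40,0,0.6],[0,0,-40,0,0.6],[0,0,-40,0,0.6],[0,0,-40,0,0.6]]]}}

```text
t: 2.2
eef_pos: [0.4355, -0.0709, 0.1411]
tcp_rot: [0.993, 0.117, -0.0, 0.0]
ft_force: [0.9, -0.3, -1.3]
finger_gap: 0.0512
gripper_force: 0.0
```

>>> {"fn": "servo_tool", "kwargs": {"targets": [[[0,0,-40,0,0.6],[0,0,0,0,0.6]]]}}

```text
t: 2.4
eef_pos: [0.4314, -0.0699, 0.0986]
tcp_rot: [0.993, 0.117, -0.005, -0.001]
ft_force: [-1.0, 0.1, 0.9]
finger_gap: 0.0514
gripper_force: 0.0
```

```bash
python3 - <<'E'
from h import *
s=robot.observe();r=snap('wrist','w1');print(s['eef_pos'],s['tcp_rot'])
m=cv2.cvtColor(r['img'],cv2.COLOR_RGB2HSV)
m=((m[...,1]<60)&(m[...,2]>90)).astype('u1'[0:2]) if 0 else ((m[...,1]<60)&(m[...,2]>90)).astype(np.uint8)
n,l,st,c=cv2.connectedComponentsWithStats(m)
for i in range(1,n):
    if 300<st[i,4]<20000:
        p=np.argwhere(l==i)[:,::-1].astype(np.float32);q=cv2.minAreaRect(p);b=cv2.boxPoints(q)
        w=[ray(r,*x,.011)[:2] for x in b];print(st[i],np.round(c[i]),np.mean(w,0),[np.round(x,3).tolist() for x in w])
E
```

```text
[ 0.43138137 -0.06989459  0.09863292] [ 0.99308258  0.11731077 -0.00491149 -0.00102214]
[  81   90   67  107 1710] [113. 140.] [0.42885 0.13095] [[0.467, 0.164], [0.478, 0.15], [0.392, 0.097], [0.378, 0.113]]
[   1  102   24  103 1658] [ 10. 149.] [0.39545  0.231375] [[0.342, 0.251], [0.446, 0.232], [0.449, 0.213], [0.345, 0.23]]
[  480   114   160   254 13869] [570. 241.] [ 0.4244   -0.358825] [[0.508, -0.173], [0.578, -0.245], [0.364, -0.544], [0.248, -0.473]]
[ 304  130   20  101 1527] [314. 177.] [ 0.4375 -0.059 ] [[0.485, -0.039], [0.489, -0.056], [0.39, -0.08], [0.386, -0.061]]
```

View pics/w1.png

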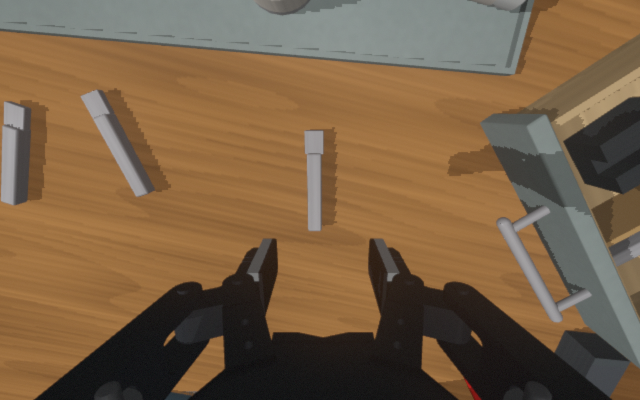

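The chisel is at (314,181), upright in the image, about 8 px left of the finger midline. Shift and descend.

>>> {"fn": "servo_tool", "kwargs": {"targets": [[[6,10,-24,0,0.5],[0,0,-30,0,0.5],[0,0,-30,0,0.5],[0,0,-6,0,0.5],[0,0,0,0,0.5]]]}}

```text
t: 2.95
eef_pos: [0.4429, -0.0594, 0.0138]
tcp_rot: [0.993, 0.118, 0.0, 0.0]
ft_force: [0.3, -0.2, 0.1]
finger_gap: 0.0425
gripper_force: 0.0
```

>>> {"fn": "servo_tool", "kwargs": {"targets": [[[0,0,0,0,0.5],[0,0,0,0,0]]], "grip_force": 60}}

```text
t: 3.15
eef_pos: [0.4435, -0.0591, 0.0143]
tcp_rot: [0.993, 0.118, 0.001, 0.0]
ft_force: [0.3, -0.2, -0.8]
finger_gap: 0.0296
gripper_force: 0.0
```

>>> {"fn": "servo_tool", "kwargs": {"targets": [[[0,0,0,0,0],[0,0,0,0,0],[0,0,0,0,0],[0,0,0,0,0],[0,0,0,0,0]]]}}

```text
t: 3.65
eef_pos: [0.442, -0.0587, 0.0127]
tcp_rot: [0.993, 0.118, -0.0, -0.0]
ft_force: [0.1, 0.6, -0.6]
finger_gap: 0.0003
gripper_force: 0.0
```

>>> {"fn": "servo_tool", "kwargs": {"targets": [[[0,0,5,0,0.5],[0,0,0,0,0.5],[0,0,0,0,0.5],[0,0,0,0,0.5],[-5,0,-13,0,0.5]]]}}

```text
t: 4.15
eef_pos: [0.439, -0.0588, 0.0056]
tcp_rot: [0.993, 0.118, 0.002, 0.0]
ft_force: [0.9, 0.1, 0.6]
finger_gap: 0.0427
gripper_force: 0.0
```

>>> {"fn": "servo_tool", "kwargs": {"targets": [[[0,0,0,0,0.5],[0,0,0,0,0.5]]]}}

```text
t: 4.35
eef_pos: [0.4368, -0.0586, 0.0047]
tcp_rot: [0.993, 0.118, -0.0, -0.0]
ft_force: [0.6, -0.2, 0.3]
finger_gap: 0.0425
gripper_force: 0.0
```

```bash
python3 - <<'E'
from h import *
s=robot.observe();r=snap('wrist','w2');print(s['eef_pos'],s['ft_force'])
cv2.imwrite('pics/w2.png',cv2.cvtColor(r['img'][60:330,160:480],cv2.COLOR_RGB2BGR))
E
```

```text
[ 0.43682746 -0.05863088  0.00465409] [ 0.58970326 -0.20986473  0.29073628]
```

View pics/w2.png

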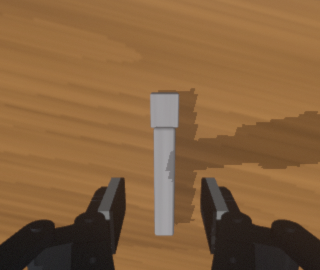

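```bash
python3 - <<'E'
from h import *
r=snap('side');S=snap('scene')
print(proj(r,(.437,-.0586,.0047)),proj(S,(.437,-.0586,.0047)))
def crop(r,k):
    u,v=proj(r,(.437,-.0586,.0047)).astype(int);c=r['img'][v-70:v+40,u-55:u+55];return cv2.resize(c,(400,400),interpolation=cv2.INTER_CUBIC)
cv2.imwrite('pics/g1.png',cv2.cvtColor(np.hstack([crop(r,0),crop(S,0)]),cv2.COLOR_RGB2BGR))
E
```

```text
[336.4 239.9] [315.6 205.7]
```

View pics/g1.png

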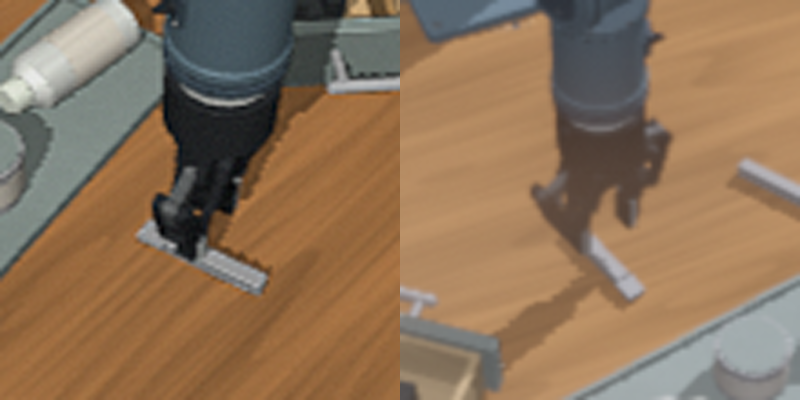

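The gripper is over the chisel with fingers straddling it, so I'll close.

>>> {"fn": "servo_tool", "kwargs": {"targets": [[[0,0,0,0,0],[0,0,0,0,0],[0,0,0,0,0],[0,0,0,0,0],[0,0,0,0,0]]]}}

```text
t: 5.0
eef_pos: [0.4371, -0.0587, 0.0047]
tcp_rot: [0.993, 0.118, 0.0, 0.0]
ft_force: [-0.3, -1.3, -0.9]
finger_gap: 0.0003
gripper_force: 0.0
```

>>> {"fn": "servo_tool", "kwargs": {"targets": [[[0,0,0,0,0],[0,0,0,0,0],[0,0,20,0,0],[0,0,20,0,0],[0,0,0,0,0]]]}}

```text
t: 5.5
eef_pos: [0.4388, -0.0589, 0.0464]
tcp_rot: [0.993, 0.118, 0.002, 0.0]
ft_force: [-0.0, -1.8, -0.3]
finger_gap: -0.0001
gripper_force: 0.0
```

```bash
python3 - <<'E'
from h import *
w=snap('wrist');D=snap('side');S=snap('scene');p=robot.observe()['eef_pos']
print(p,proj(w,p))
out=np.zeros((600,800,3),np.uint8);out[:270,:400]=w['img'][130:400,120:520]
for i,r in enumerate((D,S)):
    q=proj(r,p);print(q);u,v=np.round(q).astype(int);c=r['img'][v-40:v+40,u-50:u+50].copy();c=cv2.resize(c,(400,320),interpolation=cv2.INTER_CUBIC)
    cv2.circle(c,(200,160),3,(255,0,0),-1);out[280:600,400*i:400*i+400]=c
cv2.imwrite('pics/g2.png',cv2.cvtColor(out,cv2.COLOR_RGB2BGR))
E
```

```text
[ 0.4367511  -0.05878201  0.04428861] [321.7 227.1]
[337.5 231.3]
[315.3 198.1]
```

View pics/g2.png

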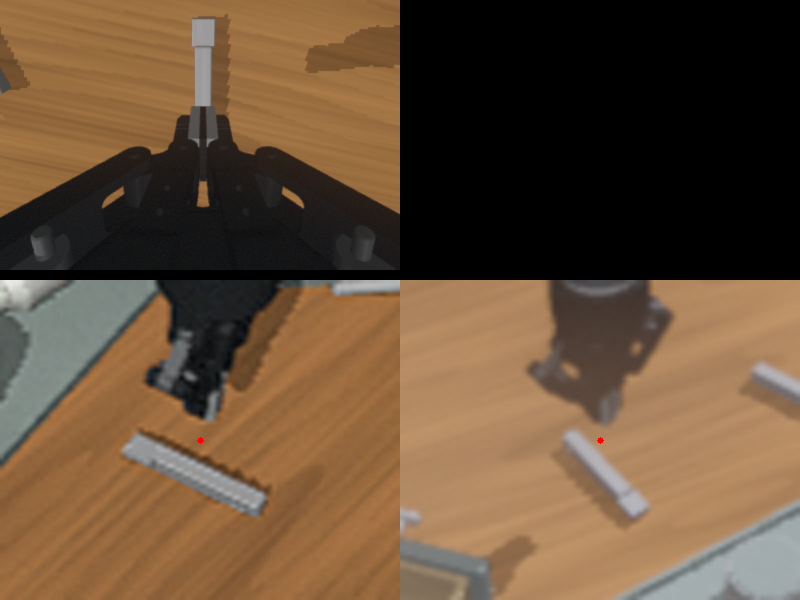

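Both outside views show the real fingertips about 20–25 mm above the reported TCP, which explains the misses. I'll feel for the surface in small steps.

>>> {"fn": "servo_tool", "kwargs": {"targets": [[[0,0,0,0,0.5],[0,0,-20,0,0.5],[0,0,-20,0,0.5],[0,0,-3,0,0.5],[0,0,0,0,0.5]]]}}

```text
t: 6.15
eef_pos: [0.4362, -0.0585, 0.001]
tcp_rot: [0.993, 0.119, -0.001, -0.0]
ft_force: [0.0, -0.3, -0.2]
finger_gap: 0.0426
gripper_force: 0.0
```

>>> {"fn": "servo_tool", "kwargs": {"targets": [[[0,0,-4,0,0.5],[0,0,0,0,0.5]]]}}

```text
t: 6.35
eef_pos: [0.4373, -0.0587, -0.0021]
tcp_rot: [0.993, 0.118, 0.0, 0.0]
ft_force: [0.2, -0.2, 0.1]
finger_gap: 0.0428
gripper_force: 0.0
```

>>> {"fn": "servo_tool", "kwargs": {"targets": [[[0,0,-3,0,0.5],[0,0,0,0,0.5]]]}}

```text
t: 6.55
eef_pos: [0.4371, -0.0588, -0.0053]
tcp_rot: [0.993, 0.118, 0.0, 0.0]
ft_force: [0.1, -0.1, 0.7]
finger_gap: 0.0426
gripper_force: 0.0
```

>>> {"fn": "servo_tool", "kwargs": {"targets": [[[0,0,-4,0,0.5],[0,0,0,0,0.5]]]}}

```text
t: 6.75
eef_pos: [0.4369, -0.0587, -0.0096]
tcp_rot: [0.993, 0.118, -0.0, -0.0]
ft_force: [0.1, 0.3, -0.1]
finger_gap: 0.0428
gripper_force: 0.0
```

>>> {"fn": "servo_tool", "kwargs": {"targets": [[[0,0,-3,0,0.5],[0,0,0,0,0.5]]]}}

```text
t: 6.95
eef_pos: [0.4369, -0.0587, -0.0126]
tcp_rot: [0.993, 0.118, -0.0, -0.0]
ft_force: [0.3, 0.0, 0.3]
finger_gap: 0.0428
gripper_force: 0.0
```

>>> {"fn": "servo_tool", "kwargs": {"targets": [[[0,0,0,0,0],[0,0,0,0,0],[0,0,0,0,0],[0,0,0,0,0],[0,0,0,0,0]]]}}

```text
t: 7.45
eef_pos: [0.4371, -0.0587, -0.0123]
tcp_rot: [0.993, 0.118, 0.0, 0.0]
ft_force: [0.5, -0.1, 0.2]
finger_gap: 0.0005
gripper_force: 0.0
```

>>> {"fn": "servo_tool", "kwargs": {"targets": [[[0,0,0,0,0]]]}}

```text
t: 7.55
eef_pos: [0.4371, -0.0587, -0.0123]
tcp_rot: [0.993, 0.118, 0.0, 0.0]
ft_force: [0.7, -0.3, 0.1]
finger_gap: 0.0003
gripper_force: 0.0
```

>>> {"fn": "servo_tool", "kwargs": {"targets": [[[0,0,-3,0,0],[0,0,0,0,0]]]}}

```text
t: 7.75
eef_pos: [0.4368, -0.0587, -0.0156]
tcp_rot: [0.993, 0.118, -0.0, -0.0]
ft_force: [-0.3, -0.5, 0.1]
finger_gap: 0.0003
gripper_force: 0.0
```

>>> {"fn": "servo_tool", "kwargs": {"targets": [[[0,0,-2,0,0],[0,0,0,0,0]]]}}

```text
t: 7.95
eef_pos: [0.4369, -0.0587, -0.0175]
tcp_rot: [0.993, 0.118, -0.0, -0.0]
ft_force: [-0.2, 0.6, -1.0]
finger_gap: -0.0001
gripper_force: 0.0
```

>>> {"fn": "servo_tool", "kwargs": {"targets": [[[0,0,-2,0,0],[0,0,0,0,0]]]}}

```text
t: 8.15
eef_pos: [0.4369, -0.0587, -0.0195]
tcp_rot: [0.993, 0.118, -0.0, -0.0]
ft_force: [-0.4, 0.6, 0.1]
finger_gap: 0.0001
gripper_force: 0.0
```

>>> {"fn": "servo_tool", "kwargs": {"targets": [[[0,0,-2,0,0],[0,0,0,0,0]]]}}

```text
t: 8.35
eef_pos: [0.4372, -0.0588, -0.0201]
tcp_rot: [0.993, 0.118, -0.0, 0.0]
ft_force: [-5.6, 0.6, 23.9]
finger_gap: -0.0001
gripper_force: 11.8
```

Contact at reported z = −0.0198 on the chisel's 14 mm top, so tip height = reported z + 34 mm. Grasping with that correction.

>>> {"fn": "servo_tool", "kwargs": {"targets": [[[0,0,6,0,0.5],[0,0,0,0,0.5],[0,0,0,0,0.5],[0,0,0,0,0.5],[0,0,0,0,0.5]]]}}

```text
t: 8.85
eef_pos: [0.4369, -0.0587, -0.0156]
tcp_rot: [0.993, 0.118, -0.0, -0.0]
ft_force: [0.3, -0.0, -0.4]
finger_gap: 0.0424
gripper_force: 0.0
```

>>> {"fn": "servo_tool", "kwargs": {"targets": [[[0,0,-8,0,0.5],[0,0,-8,0,0.5],[0,0,0,0,0.5]]]}}

```text
t: 9.15
eef_pos: [0.436, -0.0586, -0.0326]
tcp_rot: [0.993, 0.118, -0.001, -0.0]
ft_force: [-0.1, -0.3, 1.2]
finger_gap: 0.0427
gripper_force: 0.0
```

>>> {"fn": "servo_tool", "kwargs": {"targets": [[[0,0,0,0,0],[0,0,0,0,0],[0,0,0,0,0],[0,0,0,0,0],[0,0,0,0,0]]]}}

```text
t: 9.65
eef_pos: [0.4372, -0.0587, -0.0311]
tcp_rot: [0.993, 0.118, 0.0, 0.0]
ft_force: [-0.3, 0.1, 3.2]
finger_gap: 0.0121
gripper_force: 58.9
```

>>> {"fn": "servo_tool", "kwargs": {"targets": [[[0,0,10,0,0],[0,0,20,0,0],[0,0,30,0,0],[0,0,0,0,0]]]}}

```text
t: 10.05
eef_pos: [0.4395, -0.059, 0.0318]
tcp_rot: [0.993, 0.118, 0.003, 0.001]
ft_force: [0.6, -0.6, -1.7]
finger_gap: 0.0125
gripper_force: 58.7
```

Chisel held (gap 12.5 mm). Lift, turn to the drawer's direction, and look into the drawer.

>>> {"fn": "servo_tool", "kwargs": {"targets": [[[0,0,40,0,0],[0,0,40,-8,0],[0,-40,40,-8,0],[0,-40,40,-8,0],[0,-40,20,-8,0]]]}}

```text
t: 10.55
eef_pos: [0.438, -0.1704, 0.2022]
tcp_rot: [0.987, -0.162, 0.002, 0.0]
ft_force: [1.0, -0.5, -1.1]
finger_gap: 0.0116
gripper_force: 59.0
```

>>> {"fn": "servo_tool", "kwargs": {"targets": [[[0,-40,0,-8,0],[0,-40,0,-8,0],[0,-40,0,-7,0],[0,-40,0,0,0],[0,-30,0,0,0]]]}}

```text
t: 11.05
eef_pos: [0.4359, -0.362, 0.199]
tcp_rot: [0.935, -0.354, -0.0, 0.0]
ft_force: [0.6, -0.2, -0.5]
finger_gap: 0.0122
gripper_force: 59.0
```

>>> {"fn": "servo_tool", "kwargs": {"targets": [[[0,0,0,0,0],[0,0,0,0,0]]]}}

```text
t: 11.25
eef_pos: [0.4364, -0.3593, 0.1987]
tcp_rot: [0.935, -0.354, -0.001, -0.0]
ft_force: [0.7, 1.6, -1.8]
finger_gap: 0.0118
gripper_force: 59.0
```

```bash
python3 - <<'E'
from h import *
s=robot.observe();r=snap('wrist','w3');print(s['eef_pos'],s['tcp_rot'],s['joint_pos'],s['finger_gap'])
np.savez('w3.npz',T=r['T'],K=r['camera_matrix'])
E
```

```text
[ 0.43641891 -0.35928862  0.1986931 ] [ 9.35212131e-01 -3.54087067e-01 -7.20489753e-04 -3.15150131e-04] [ 0.65872096  0.39288955 -0.06365598  1.76211089  0.02882735  0.98904897
 -1.71064925] 0.011837796253901892
```

View pics/w3.png

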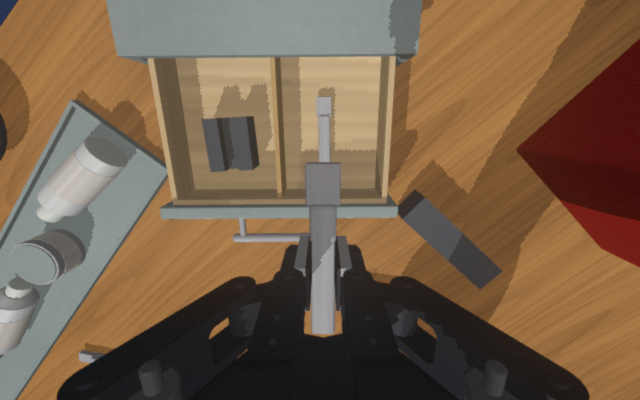

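The view into the drawer is square-on: divider at u≈279, right wall ≈387, old chisel at u≈323, vee block at (230,143), cabinet edge v≈57, front panel v≈206, with the held chisel straight in the grip.

```bash
python3 - <<'E'
import numpy as np
from h import ray
z=np.load('w3.npz');r={'T':z['T'],'camera_matrix':z['K']}
from h import robot
e=robot.observe()['eef_pos'];a=2*np.arctan2(-.354087,.935212);print('yaw',np.degrees(a))
X=np.array([np.cos(a),np.sin(a)]);Y=np.array([-np.sin(a),np.cos(a)])
def q(n,u,v,zz):
    p=ray(r,u,v,zz)[:2];print(n,p,'rel tool x,drawer y',np.round(X@(p-e[:2]),4),np.round(Y@(p-e[:2]),4))
q('divtopfar',278,58,.064);q('divnear',281,195,.064);q('rwall far',390,62,.068);q('rwall near',385,197,.068)
q('lwall near',170,197,.068);q('lwall far',154,60,.068)
q('front in L',165,207,.077);q('front in R',395,205,.077);q('cabL',115,58,.09);q('cabR',415,57,.09)
q('old tip',323.5,97,.029);q('vb',230,143,.057)
q('handleL',237,238,.055)
E
```

```text
yaw -41.47501797020096
divtopfar [ 0.5635 -0.411 ] rel tool x,drawer y 0.1298 0.0443
divnear [ 0.4561 -0.3114] rel tool x,drawer y -0.0166 0.0478
rwall far [ 0.4845 -0.4937] rel tool x,drawer y 0.1254 -0.07
rwall near [ 0.3742 -0.402 ] rel tool x,drawer y -0.018 -0.0743
lwall near [ 0.5408 -0.2137] rel tool x,drawer y -0.0179 0.1771
lwall far [ 0.6447 -0.3154] rel tool x,drawer y 0.1273 0.1697
front in L [ 0.5355 -0.2057] rel tool x,drawer y -0.0272 0.1796
front in R [ 0.3625 -0.4049] rel tool x,drawer y -0.0248 -0.0842
cabL [ 0.6592 -0.2959] rel tool x,drawer y 0.1253 0.194
cabR [ 0.4729 -0.5079] rel tool x,drawer y 0.1261 -0.0883
old tip [ 0.5058 -0.4224] rel tool x,drawer y 0.0941 -0.0024
vb [ 0.5384 -0.3086] rel tool x,drawer y 0.0432 0.1044
handleL [ 0.4511 -0.2267] rel tool x,drawer y -0.0765 0.108
```

>>> {"fn": "servo_tool", "kwargs": {"targets": [[[4,-30,0,-1.4,0],[3,-30,0,0,0],[0,0,-40,0,0],[0,0,-40,0,0],[0,0,0,0,0]]]}}

```text
t: 11.8
eef_pos: [0.4411, -0.4146, 0.1142]
tcp_rot: [0.931, -0.364, -0.005, -0.002]
ft_force: [-0.4, 1.2, -2.0]
finger_gap: 0.0124
gripper_force: 59.0
```

>>> {"fn": "servo_tool", "kwargs": {"targets": [[[0,0,0,0,0],[0,0,0,0,0]]]}}

```text
t: 12.0
eef_pos: [0.4457, -0.4198, 0.1218]
tcp_rot: [0.931, -0.364, 0.002, 0.0]
ft_force: [0.4, -0.0, -1.0]
finger_gap: 0.012
gripper_force: 59.0
```

>>> {"fn": "servo_tool", "kwargs": {"targets": [[[-1,0,-35,0,0],[0,0,-35,0,0],[0,0,-30,0,0],[0,0,-15,0,0],[0,0,0,0,0]]]}}

```text
t: 12.5
eef_pos: [0.443, -0.419, 0.0041]
tcp_rot: [0.931, -0.365, -0.001, -0.0]
ft_force: [-0.3, 1.1, -1.8]
finger_gap: 0.0118
gripper_force: 59.0
```

>>> {"fn": "servo_tool", "kwargs": {"targets": [[[0,0,0,0,0],[0,0,0,0,0]]]}}

```text
t: 12.7
eef_pos: [0.4446, -0.4207, 0.0066]
tcp_rot: [0.931, -0.365, 0.002, 0.001]
ft_force: [0.1, 0.3, -1.2]
finger_gap: 0.0121
gripper_force: 59.0
```

>>> {"fn": "servo_tool", "kwargs": {"targets": [[[0,0,-9,0,0],[0,0,0,0,0],[0,0,0,0,0.28],[0,0,0,0,0.28],[0,0,0,0,0.28]]]}}

```text
t: 13.2
eef_pos: [0.4434, -0.4195, -0.0043]
tcp_rot: [0.931, -0.365, 0.0, 0.0]
ft_force: [-0.1, -0.5, -1.1]
finger_gap: 0.024
gripper_force: 0.3
```

>>> {"fn": "servo_tool", "kwargs": {"targets": [[[0,0,30,0,0.28],[0,0,45,0,0.28],[0,0,50,0,0.28],[0,10,40,0,0.28],[0,50,10,8,0.5]]]}}

```text
t: 13.7
eef_pos: [0.4446, -0.3676, 0.1758]
tcp_rot: [0.953, -0.302, 0.005, 0.004]
ft_force: [0.6, 0.8, 0.9]
finger_gap: 0.0369
gripper_force: 0.0
```

>>> {"fn": "servo_tool", "kwargs": {"targets": [[[0,50,0,8,0.5],[0,50,0,8,0.5],[0,50,0,8,0.5],[0,50,0,8,0.5],[0,50,0,8,0.5]]]}}

```text
t: 14.2
eef_pos: [0.4429, -0.1088, 0.1707]
tcp_rot: [0.999, 0.048, 0.001, 0.0]
ft_force: [1.5, 0.6, -0.1]
finger_gap: 0.0433
gripper_force: 0.0
```

>>> {"fn": "servo_tool", "kwargs": {"targets": [[[0,50,0,8,0.5],[0,50,0,8,0.5],[0,50,0,8,0.5],[0,50,0,2,0.5],[0,50,0,0,0.5]]]}}

```text
t: 14.7
eef_pos: [0.4431, 0.1412, 0.1706]
tcp_rot: [0.963, 0.269, 0.001, 0.0]
ft_force: [1.4, 0.7, 0.1]
finger_gap: 0.0428
gripper_force: 0.0
```

>>> {"fn": "servo_tool", "kwargs": {"targets": [[[0,0,0,0,0.5],[0,0,0,0,0.5]]]}}

```text
t: 14.9
eef_pos: [0.4429, 0.1405, 0.1703]
tcp_rot: [0.963, 0.27, 0.0, 0.0]
ft_force: [0.4, -1.3, -0.5]
finger_gap: 0.0429
gripper_force: 0.0
```

```bash
cat > ch.py <<'E'
from h import *
def yaw(s): q=s['tcp_rot'];return 2*np.degrees(np.arctan2(q[1],q[0]))
def chis():
    s=robot.observe();r=snap('wrist','chk');e=s['eef_pos'];print('t',round(s['t'],2),'eef',e,'toolx yaw',round(yaw(s),1),'gap',round(s['finger_gap'],4),'j',np.round(s['joint_pos'],2))
    h=cv2.cvtColor(r['img'],cv2.COLOR_RGB2HSV);m=((h[...,1]<60)&(h[...,2]>90)).astype(np.uint8)
    for c in cv2.findContours(m,cv2.RETR_EXTERNAL,cv2.CHAIN_APPROX_NONE)[0]:
        a=cv2.contourArea(c)
        if a<200: continue
        w=np.array([ray(r,*p,.009)[:2] for p in c[:,0,:]],np.float32)*1000
        (x,y),(p,q),an=cv2.minAreaRect(w); 
        if p<q: p,q,an=q,p,an+90
        if 85<p<118 and q<32:
            an=(an+90)%180-90;sp=(an-yaw(s)+90)%180-90
            print('chisel',round(x,1),round(y,1),'len',round(p),round(q),'ang',round(an,1),'d',np.round(np.array([x,y])-e[:2]*1000,1),'spin',round(sp,1),'px',c[:,0].mean(0).round())
if __name__=='__main__': chis()
E
python3 ch.py
```

```text
t 14.9 eef [0.4429396  0.14050822 0.17030027] toolx yaw 31.4 gap 0.0429 j [ 0.06  0.31 -0.55  2.01  0.21  0.87 -1.62]
chisel 428.2 129.5 len 102 17 ang 31.1 d [-14.8 -11. ] spin -0.2 px [324. 187.]
chisel 394.9 229.4 len 103 18 ang -7.6 d [-48.   88.9] spin -39.0 px [243. 170.]
```

>>> {"fn": "servo_tool", "kwargs": {"targets": [[[-15,-11,-30,0,0.5],[0,0,-40,0,0.5],[0,0,-40,0,0.5],[0,0,-40,0,0.5],[0,0,0,0,0.5]]]}}

```text
t: 15.45
eef_pos: [0.4245, 0.1252, 0.0166]
tcp_rot: [0.963, 0.268, -0.005, 0.001]
ft_force: [-0.8, -0.5, -0.3]
finger_gap: 0.0427
gripper_force: 0.0
```

>>> {"fn": "servo_tool", "kwargs": {"targets": [[[0,0,0,0,0.5],[0,0,0,0,0.5]]]}}

```text
t: 15.65
eef_pos: [0.4298, 0.1284, 0.0221]
tcp_rot: [0.963, 0.268, 0.002, 0.0]
ft_force: [0.8, -0.4, 0.4]
finger_gap: 0.0429
gripper_force: 0.0
```

Position is right; lower 53 mm, grip, lift, and travel back to the drawer.

>>> {"fn": "servo_tool", "kwargs": {"targets": [[[-1,1,-25,0,0.5],[0,0,-20,0,0.5],[0,0,-8,0,0.5],[0,0,0,0,0.5],[0,0,0,0,0.5]]]}}

```text
t: 16.15
eef_pos: [0.4281, 0.1298, -0.0316]
tcp_rot: [0.963, 0.269, 0.001, 0.0]
ft_force: [-0.6, 0.3, 0.4]
finger_gap: 0.0428
gripper_force: 0.0
```

>>> {"fn": "servo_tool", "kwargs": {"targets": [[[0,0,0,0,0],[0,0,0,0,0],[0,0,0,0,0],[0,0,0,0,0],[0,0,0,0,0]]]}}

```text
t: 16.65
eef_pos: [0.4278, 0.1297, -0.0318]
tcp_rot: [0.963, 0.269, 0.001, 0.0]
ft_force: [-0.8, -0.5, 10.0]
finger_gap: 0.0123
gripper_force: 58.9
```

>>> {"fn": "servo_tool", "kwargs": {"targets": [[[0,0,20,0,0],[0,0,40,0,0],[0,0,50,0,0],[0,0,50,0,0],[0,-40,40,-8,0]]]}}

```text
t: 17.15
eef_pos: [0.4282, 0.0986, 0.1662]
tcp_rot: [0.979, 0.204, 0.003, -0.002]
ft_force: [1.8, -2.2, -1.5]
finger_gap: 0.0121
gripper_force: 59.4
```

>>> {"fn": "servo_tool", "kwargs": {"targets": [[[0,-50,0,-8,0],[0,-50,0,-8,0],[0,-50,0,-8,0],[0,-50,0,-8,0],[0,-50,0,-8,0]]]}}

```text
t: 17.65
eef_pos: [0.4264, -0.1577, 0.163]
tcp_rot: [0.989, -0.149, 0.0, 0.0]
ft_force: [1.2, 0.4, -1.0]
finger_gap: 0.0123
gripper_force: 59.4
```

>>> {"fn": "servo_tool", "kwargs": {"targets": [[[0,-50,0,-8,0],[0,-50,0,-8,0],[0,-50,0,-8,0],[0,-20,0,-2,0],[0,0,0,0,0]]]}}

```text
t: 18.15
eef_pos: [0.4259, -0.3292, 0.1625]
tcp_rot: [0.93, -0.367, 0.0, 0.001]
ft_force: [0.9, 1.4, -1.6]
finger_gap: 0.0122
gripper_force: 59.4
```

>>> {"fn": "servo_tool", "kwargs": {"targets": [[[0,0,0,0,0],[0,0,0,0,0]]]}}

```text
t: 18.35
eef_pos: [0.4274, -0.3236, 0.1624]
tcp_rot: [0.932, -0.363, -0.0, -0.001]
ft_force: [1.5, 0.1, -0.3]
finger_gap: 0.012
gripper_force: 59.4
```

>>> {"fn": "servo_tool", "kwargs": {"targets": [[[28,-25,0,0,0],[28,-25,0,0,0],[0,0,-30,0,0],[0,0,0,0,0],[0,0,0,0,0]]]}}

```text
t: 18.85
eef_pos: [0.4826, -0.3737, 0.1322]
tcp_rot: [0.931, -0.364, -0.001, -0.001]
ft_force: [-0.5, -0.7, -1.1]
finger_gap: 0.0123
gripper_force: 59.3
```

>>> {"fn": "servo_tool", "kwargs": {"targets": [[[0,0,0,0,0]]]}}

```text
t: 18.95
eef_pos: [0.4834, -0.375, 0.1337]
tcp_rot: [0.931, -0.364, 0.0, -0.0]
ft_force: [0.8, -0.1, -0.7]
finger_gap: 0.0125
gripper_force: 59.3
```

>>> {"fn": "servo_tool", "kwargs": {"targets": [[[0,0,-35,0,0],[0,0,-35,0,0],[0,0,-30,0,0],[0,0,-20,0,0],[0,0,0,0,0]]]}}

```text
t: 19.45
eef_pos: [0.4816, -0.3742, 0.0111]
tcp_rot: [0.931, -0.365, -0.002, -0.001]
ft_force: [-0.0, -0.1, -2.3]
finger_gap: 0.0121
gripper_force: 59.4
```

>>> {"fn": "servo_tool", "kwargs": {"targets": [[[0,0,-6,0,0],[0,0,0,0,0],[0,0,0,0,0.27],[0,0,0,0,0.27],[0,0,0,0,0.27]]]}}

```text
t: 19.95
eef_pos: [0.4836, -0.3761, 0.0074]
tcp_rot: [0.931, -0.365, 0.001, 0.0]
ft_force: [-0.3, -0.3, -0.4]
finger_gap: 0.0231
gripper_force: 0.0
```

>>> {"fn": "servo_tool", "kwargs": {"targets": [[[0,0,30,0,0.28],[0,0,45,0,0.28],[0,0,50,0,0.28],[0,10,40,0,0.28],[0,50,10,8,0.5]]]}}

```text
t: 20.45
eef_pos: [0.4848, -0.3238, 0.1871]
tcp_rot: [0.953, -0.302, 0.005, 0.003]
ft_force: [2.0, -0.5, -0.2]
finger_gap: 0.0369
gripper_force: 0.0
```

>>> {"fn": "servo_tool", "kwargs": {"targets": [[[-10,50,0,8,0.5],[-10,50,0,8,0.5],[-10,50,0,8,0.5],[-10,50,0,3,0.5],[-10,50,0,0,0.5]]]}}

```text
t: 20.95
eef_pos: [0.4336, -0.07, 0.1819]
tcp_rot: [0.998, -0.067, 0.001, 0.0]
ft_force: [1.0, 0.4, -0.0]
finger_gap: 0.0424
gripper_force: 0.0
```

>>> {"fn": "servo_tool", "kwargs": {"targets": [[[-10,50,0,0,0.5],[-10,50,0,0,0.5],[-10,50,0,0,0.5],[-10,50,0,0,0.5],[0,50,0,0,0.5]]]}}

```text
t: 21.45
eef_pos: [0.3936, 0.1759, 0.1819]
tcp_rot: [0.998, -0.068, 0.0, 0.0]
ft_force: [1.1, -0.7, -0.5]
finger_gap: 0.0427
gripper_force: 0.0
```

>>> {"fn": "servo_tool", "kwargs": {"targets": [[[0,30,0,0,0.5],[0,0,0,0,0.5],[0,0,0,0,0.5]]]}}

```text
t: 21.75
eef_pos: [0.3947, 0.2046, 0.1815]
tcp_rot: [0.998, -0.067, 0.0, 0.0]
ft_force: [0.4, -0.9, 0.3]
finger_gap: 0.0428
gripper_force: 0.0
```

```bash
python3 ch.py
```

```text
t 21.75 eef [0.39470781 0.20460762 0.18145421] toolx yaw -7.7 gap 0.0428 j [-0.09  0.25 -0.55  2.05  0.17  0.88 -2.45]
chisel 395.7 229.9 len 102 18 ang -9.1 d [ 1.  25.3] spin -1.4 px [303. 174.]
```

>>> {"fn": "servo_tool", "kwargs": {"targets": [[[1,25,-30,0,0.5],[0,0,-40,0,0.5],[0,0,-40,0,0.5],[0,0,-40,0,0.5],[0,0,0,0,0.5]]]}}

```text
t: 22.3
eef_pos: [0.3928, 0.2256, 0.0278]
tcp_rot: [0.998, -0.069, -0.004, 0.003]
ft_force: [-0.2, -0.6, 0.9]
finger_gap: 0.0427
gripper_force: 0.0
```

>>> {"fn": "servo_tool", "kwargs": {"targets": [[[0,0,0,0,0.5],[0,0,0,0,0.5]]]}}

```text
t: 22.5
eef_pos: [0.3974, 0.2297, 0.0333]
tcp_rot: [0.998, -0.069, 0.001, -0.001]
ft_force: [0.3, 0.7, -0.2]
finger_gap: 0.0426
gripper_force: 0.0
```

>>> {"fn": "servo_tool", "kwargs": {"targets": [[[-1,0,-30,0,0.5],[0,0,-25,0,0.5],[0,0,-9,0,0.5],[0,0,0,0,0.5],[0,0,0,0,0.5]]]}}

```text
t: 23.0
eef_pos: [0.3958, 0.2302, -0.0313]
tcp_rot: [0.998, -0.068, 0.001, -0.001]
ft_force: [0.3, 0.2, 0.8]
finger_gap: 0.0429
gripper_force: 0.0
```

>>> {"fn": "servo_tool", "kwargs": {"targets": [[[0,0,0,0,0],[0,0,0,0,0],[0,0,0,0,0],[0,0,0,0,0],[0,0,0,0,0]]]}}

```text
t: 23.5
eef_pos: [0.3956, 0.2298, -0.0315]
tcp_rot: [0.998, -0.068, 0.001, -0.0]
ft_force: [-0.8, -1.3, 10.3]
finger_gap: 0.0125
gripper_force: 58.9
```

>>> {"fn": "servo_tool", "kwargs": {"targets": [[[0,0,20,0,0],[0,0,40,0,0],[0,0,50,0,0],[0,0,50,0,0],[0,-40,40,0,0]]]}}

```text
t: 24.0
eef_pos: [0.3958, 0.1988, 0.1667]
tcp_rot: [0.998, -0.065, 0.002, -0.003]
ft_force: [0.9, -0.9, -0.7]
finger_gap: 0.0118
gripper_force: 59.4
```

>>> {"fn": "servo_tool", "kwargs": {"targets": [[[5,-50,0,0,0],[5,-50,0,0,0],[5,-50,0,0,0],[5,-50,0,0,0],[5,-50,0,0,0]]]}}

```text
t: 24.5
eef_pos: [0.4193, -0.0567, 0.1632]
tcp_rot: [0.998, -0.068, 0.0, 0.0]
ft_force: [1.5, 0.1, -1.3]
finger_gap: 0.0122
gripper_force: 59.4
```

>>> {"fn": "servo_tool", "kwargs": {"targets": [[[5,-50,0,-8,0],[5,-50,0,-8,0],[5,-50,0,-8,0],[5,-50,0,-8,0],[5,-50,0,-3,0]]]}}

```text
t: 25.0
eef_pos: [0.4442, -0.3052, 0.163]
tcp_rot: [0.93, -0.367, 0.0, -0.0]
ft_force: [0.8, 0.4, -1.1]
finger_gap: 0.0119
gripper_force: 59.4
```

>>> {"fn": "servo_tool", "kwargs": {"targets": [[[0,-30,0,0,0],[0,0,0,0,0],[0,0,0,0,0]]]}}

```text
t: 25.3
eef_pos: [0.444, -0.3332, 0.1625]
tcp_rot: [0.931, -0.365, -0.0, -0.0]
ft_force: [-0.2, 0.7, -1.0]
finger_gap: 0.0123
gripper_force: 59.4
```

>>> {"fn": "servo_tool", "kwargs": {"targets": [[[6,-36,0,0,0],[6,-36,0,0,0],[0,0,-30,0,0],[0,0,0,0,0],[0,0,0,0,0]]]}}

```text
t: 25.8
eef_pos: [0.4567, -0.4027, 0.1325]
tcp_rot: [0.931, -0.364, -0.001, -0.001]
ft_force: [-0.0, 0.2, -0.5]
finger_gap: 0.0123
gripper_force: 59.4
```

>>> {"fn": "servo_tool", "kwargs": {"targets": [[[0,0,0,0,0]]]}}

```text
t: 25.9
eef_pos: [0.4576, -0.404, 0.1339]
tcp_rot: [0.931, -0.364, 0.001, -0.0]
ft_force: [0.5, -0.3, -1.8]
finger_gap: 0.0126
gripper_force: 59.4
```

>>> {"fn": "servo_tool", "kwargs": {"targets": [[[-1,0,-35,0,0],[0,0,-35,0,0],[0,0,-30,0,0],[0,0,-20,0,0],[0,0,0,0,0]]]}}

```text
t: 26.4
eef_pos: [0.4547, -0.4032, 0.0112]
tcp_rot: [0.931, -0.364, -0.002, -0.001]
ft_force: [-0.1, 0.1, -0.6]
finger_gap: 0.0122
gripper_force: 59.4
```

>>> {"fn": "servo_tool", "kwargs": {"targets": [[[0,0,0,0,0],[0,0,0,0,0.28],[0,0,0,0,0.28],[0,0,0,0,0.28],[0,0,0,0,0.28]]]}}

```text
t: 26.9
eef_pos: [0.456, -0.4057, 0.0134]
tcp_rot: [0.931, -0.365, 0.001, 0.0]
ft_force: [0.1, 0.1, -0.7]
finger_gap: 0.024
gripper_force: 0.0
```

>>> {"fn": "servo_tool", "kwargs": {"targets": [[[0,0,30,0,0.28],[0,0,45,0,0.28],[0,0,50,0,0.28],[-10,10,50,0,0.28],[-30,30,10,0,0.28]]]}}

```text
t: 27.4
eef_pos: [0.4205, -0.3696, 0.2021]
tcp_rot: [0.931, -0.365, 0.006, 0.002]
ft_force: [0.6, 0.7, -0.2]
finger_gap: 0.0238
gripper_force: 0.0
```

>>> {"fn": "servo_tool", "kwargs": {"targets": [[[-10,20,0,0,0],[0,0,0,0,0],[0,0,0,0,0]]]}}

```text
t: 27.7
eef_pos: [0.4062, -0.3458, 0.1963]
tcp_rot: [0.931, -0.365, 0.0, 0.0]
ft_force: [0.2, -1.4, -0.7]
finger_gap: 0.0001
gripper_force: 0.0
```

```bash
python3 - <<'E'
from h import *
r=snap('wrist','w4');s=robot.observe();print(s['eef_pos']);np.savez('w4.npz',T=r['T'],K=r['camera_matrix'])
E
```

```text
[ 0.40633966 -0.34628757  0.19599243]
```

View pics/w4.png

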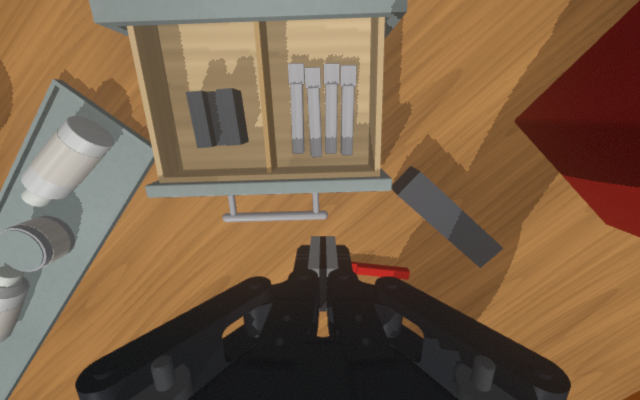

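All four chisels lie side by side at (322,110) right of the divider, vee block alone on the left. Now the handle at (275,217) for shutting.

```bash
python3 - <<'E'
import numpy as np
from h import ray,robot
z=np.load('w4.npz');r={'T':z['T'],'camera_matrix':z['K']};e=robot.observe()['eef_pos'][:2]
a=np.radians(-42.8);X=np.array([np.cos(a),np.sin(a)]);Y=np.array([-np.sin(a),np.cos(a)])
for n,u,v,zz in[('hL',227,217,.055),('hR',324,215,.055),('panelout',270,191,.077),('cab',250,18,.09)]:
    p=ray(r,u,v,zz)[:2];print(n,p,X@(p-e),Y@(p-e))
h=(ray(r,227,217,.055)[:2]+ray(r,324,215,.055)[:2])/2
print('mid',h,'approach',h-X*.04,'X',X, (h-X*.04-e)*1000)
E
```

```text
hL [ 0.4519 -0.2274] -0.04734813976293811 0.11818693803363937
hR [ 0.3723 -0.3172] -0.04473920785468291 -0.0017855316179356331
panelout [ 0.4404 -0.2977] -0.008021309515136566 0.0587921535600797
cab [ 0.5659 -0.405 ] 0.1569658404272351 0.06533282278374133
mid [ 0.4121 -0.2723] approach [ 0.38275081 -0.24512235] X [ 0.73372986 -0.6794413 ] [-23.58885143 101.16522003]
```

>>> {"fn": "servo_tool", "kwargs": {"targets": [[[-12,50,0,0,0],[-12,50,0,0,0],[0,0,-40,0,0],[0,0,-40,0,0],[0,0,0,0,0]]]}}

```text
t: 28.25
eef_pos: [0.3798, -0.247, 0.1121]
tcp_rot: [0.931, -0.365, -0.004, -0.001]
ft_force: [-1.0, 1.0, -0.1]
finger_gap: -0.0001
gripper_force: 0.0
```

>>> {"fn": "servo_tool", "kwargs": {"targets": [[[0,0,0,0,0],[0,0,0,0,0]]]}}

```text
t: 28.45
eef_pos: [0.3841, -0.2497, 0.1173]
tcp_rot: [0.931, -0.365, 0.001, 0.0]
ft_force: [0.6, 0.2, -0.1]
finger_gap: -0.0001
gripper_force: 0.0
```

>>> {"fn": "servo_tool", "kwargs": {"targets": [[[-1,4,-35,0,0],[0,0,-35,0,0],[0,0,-35,0,0],[0,0,-11,0,0],[0,0,0,0,0]]]}}

```text
t: 28.95
eef_pos: [0.3817, -0.2447, -0.0002]
tcp_rot: [0.931, -0.365, -0.0, 0.0]
ft_force: [0.4, -0.3, -0.1]
finger_gap: 0.0002
gripper_force: 0.0
```

>>> {"fn": "servo_tool", "kwargs": {"targets": [[[7,-7,0,0,0],[14,-13,0,0,0],[15,-14,0,0,0],[15,-14,0,0,0],[15,-14,0,0,0]]]}}

```text
t: 29.45
eef_pos: [0.4498, -0.3077, 0.0021]
tcp_rot: [0.931, -0.365, 0.001, -0.0]
ft_force: [0.5, 2.9, 0.5]
finger_gap: -0.0
gripper_force: 0.9
```

>>> {"fn": "servo_tool", "kwargs": {"targets": [[[15,-14,0,0,0],[15,-14,0,0,0],[11,-10,0,0,0],[7,-7,0,0,0],[0,0,0,0,0]]]}}

```text
t: 29.95
eef_pos: [0.4975, -0.3534, 0.0016]
tcp_rot: [0.931, -0.365, 0.002, 0.0]
ft_force: [-0.3, -0.2, -0.4]
finger_gap: -0.0001
gripper_force: 0.0
```

>>> {"fn": "servo_tool", "kwargs": {"targets": [[[0,0,0,0,0],[0,0,0,0,0]]]}}

```text
t: 30.15
eef_pos: [0.4951, -0.3511, 0.0001]
tcp_rot: [0.931, -0.365, -0.0, -0.0]
ft_force: [0.6, -0.8, -0.1]
finger_gap: -0.0003
gripper_force: 0.0
```

```bash
python3 - <<'E'
from h import *
w=snap('wrist');D=snap('side');s=robot.observe();print(s['eef_pos'],s['ft_force'])
out=np.zeros((400,800,3),np.uint8);out[:400,:400]=w['img'][0:400,120:520]
out[:,400:]=cv2.resize(D['img'][80:220,310:450],(400,400),interpolation=cv2.INTER_CUBIC)
cv2.imwrite('pics/d1.png',cv2.cvtColor(out,cv2.COLOR_RGB2BGR))
E
```

```text
[ 4.95191331e-01 -3.51037171e-01 -2.21217779e-05] [-0.18579983 -0.25775722 -0.78092216]
```

View pics/d1.png

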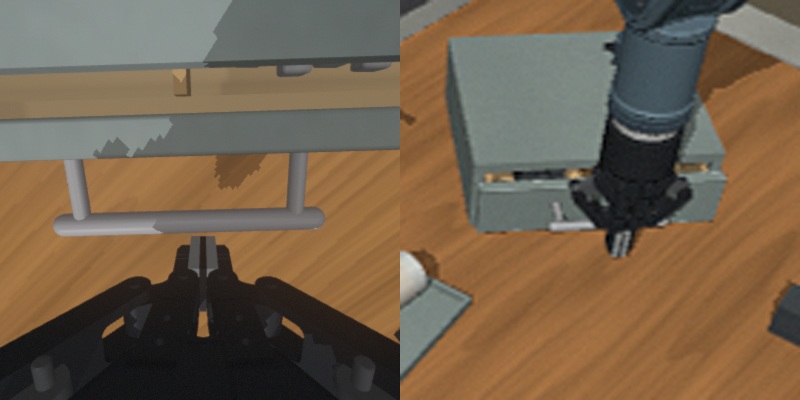

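The drawer is nearly shut with a ~20 mm gap left; ease it in by small steps.

>>> {"fn": "servo_tool", "kwargs": {"targets": [[[4,-4,0,0,0],[3,-3,0,0,0],[3,-3,0,0,0],[0,0,0,0,0]]]}}

```text
t: 30.65
eef_pos: [0.5063, -0.3621, -0.0001]
tcp_rot: [0.931, -0.365, 0.0, 0.0]
ft_force: [0.9, 0.0, -0.5]
finger_gap: -0.0002
gripper_force: 0.0
```

>>> {"fn": "servo_tool", "kwargs": {"targets": [[[3,-2,0,0,0],[2,-2,0,0,0],[0,0,0,0,0]]]}}

```text
t: 30.95
eef_pos: [0.5111, -0.3659, -0.0001]
tcp_rot: [0.931, -0.365, 0.0, 0.0]
ft_force: [-0.6, -0.5, 0.5]
finger_gap: 0.0
gripper_force: 0.0
```

>>> {"fn": "servo_tool", "kwargs": {"targets": [[[2,-2,0,0,0],[0,0,0,0,0]]]}}

```text
t: 31.15
eef_pos: [0.5118, -0.3666, -0.0004]
tcp_rot: [0.931, -0.365, -0.001, -0.0]
ft_force: [-1.8, 2.9, 1.3]
finger_gap: 0.0001
gripper_force: 2.2
```

>>> {"fn": "servo_tool", "kwargs": {"targets": [[[2,-2,0,0,0],[0,0,0,0,0]]]}}

```text
t: 31.35
eef_pos: [0.5117, -0.3665, -0.0009]
tcp_rot: [0.931, -0.365, -0.004, -0.001]
ft_force: [-7.8, 8.2, 7.9]
finger_gap: -0.0001
gripper_force: 5.7
```

Drawer hits its stop (11 N, no further motion): shut. Back off, rise and turn toward the cans.

>>> {"fn": "servo_tool", "kwargs": {"targets": [[[-15,15,0,0,0],[0,0,40,0,0],[0,0,50,8,0.8],[0,0,50,8,0.8],[0,0,50,8,0.8]]]}}

```text
t: 31.85
eef_pos: [0.4998, -0.3549, 0.1922]
tcp_rot: [0.987, -0.161, 0.001, 0.001]
ft_force: [0.5, -0.9, 0.4]
finger_gap: 0.0432
gripper_force: 0.0
```

>>> {"fn": "servo_tool", "kwargs": {"targets": [[[10,40,50,8,0.8],[10,40,40,8,0.8],[10,40,0,8,0.8],[10,40,0,8,0.8],[10,40,0,8,0.8]]]}}

```text
t: 32.35
eef_pos: [0.5469, -0.1677, 0.2641]
tcp_rot: [0.982, 0.186, 0.001, 0.001]
ft_force: [-0.5, -0.3, -0.7]
finger_gap: 0.0678
gripper_force: 0.0
```

>>> {"fn": "servo_tool", "kwargs": {"targets": [[[5,40,0,8,0.8],[0,40,0,8,0.8],[0,40,0,8,0.8],[0,40,0,8,0.8],[0,20,0,8,0.8]]]}}

```text
t: 32.85
eef_pos: [0.5513, 0.0157, 0.2639]
tcp_rot: [0.858, 0.513, 0.001, -0.0]
ft_force: [-0.2, 0.1, 0.2]
finger_gap: 0.0685
gripper_force: 0.0
```

>>> {"fn": "servo_tool", "kwargs": {"targets": [[[0,0,0,8,0.8],[0,0,0,8,0.8],[0,0,0,8,0.8],[0,0,0,8,0.8],[0,0,0,0,0.8]]]}}

```text
t: 33.35
eef_pos: [0.5515, 0.011, 0.2634]
tcp_rot: [0.687, 0.727, 0.0, 0.0]
ft_force: [-0.5, 0.3, 0.3]
finger_gap: 0.0683
gripper_force: 0.0
```

```bash
cat > can.py <<'E'
from h import *
from ch import yaw
def cans():
    s=robot.observe();r=snap('wrist','cans');e=s['eef_pos'];print('t',round(s['t'],2),'eef',e.round(4),'yaw',round(yaw(s),1),'gap',round(s['finger_gap'],4),'j7',np.round(s['joint_pos'][6],2))
    h=cv2.cvtColor(r['img'],cv2.COLOR_RGB2HSV).astype(int);im=r['img'].astype(int)
    m=((im.min(2)>140)&(im[...,0]-im[...,2]>-6)&(h[...,1]<60)).astype(np.uint8)
    m=cv2.morphologyEx(m,cv2.MORPH_CLOSE,np.ones((5,5),np.uint8));cv2.imwrite('pics/mask.png',m*255)
    for c in cv2.findContours(m,cv2.RETR_EXTERNAL,cv2.CHAIN_APPROX_NONE)[0]:
        if cv2.contourArea(c)<600: continue
        w=np.array([ray(r,*p,.029)[:2] for p in c[:,0,:]],np.float32)*1000
        (x,y),(p,q),an=cv2.minAreaRect(w)
        if p<q: p,q,an=q,p,an+90
        print('blob',round(x,1),round(y,1),'size',round(p),round(q),'ang',round(an%180,1),'px',c[:,0].mean(0).round())
    return r
if __name__=='__main__': cans()
E
python3 can.py; python3 - <<'E'
import cv2,numpy as np
from h import snap
a=cv2.imread('pics/cans.png');b=cv2.imread('pics/mask.png')
D=snap('side')['img'][80:220,310:450,::-1]
o=np.zeros((600,800,3),np.uint8);o[:400,:640]=a;o[400:,:320]=cv2.resize(b,(320,200));o[400:,320:520]=cv2.resize(D,(200,200));cv2.imwrite('pics/v1.png',o)
E
```

```text
t 33.35 eef [0.5515 0.011  0.2634] yaw 93.2 gap 0.0683 j7 -0.29
blob 638.2 -122.3 size 145 46 ang 89.5 px [370. 246.]
blob 586.2 151.2 size 106 43 ang 103.7 px [353.  64.]
blob 948.3 73.4 size 349 42 ang 89.7 px [598. 125.]
```

View pics/v1.png

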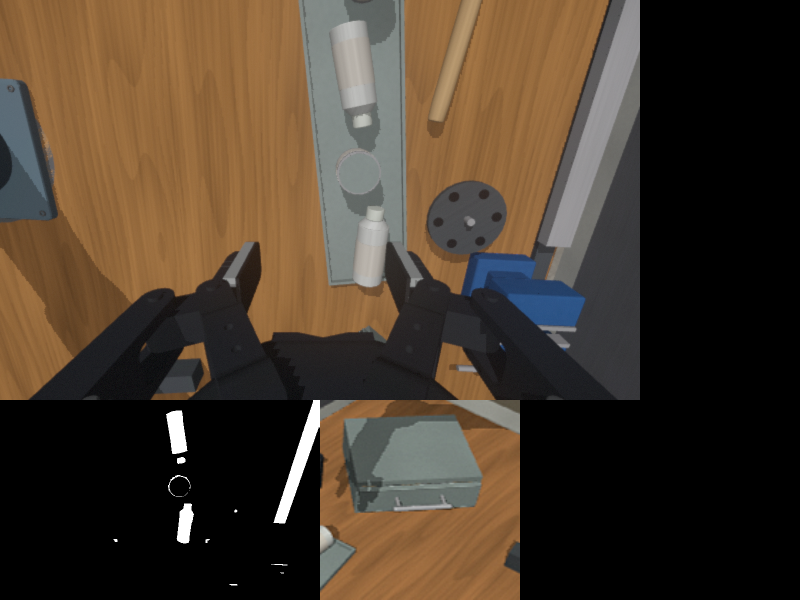

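The drawer is flush. Can A spans cap (375,210) to base (368,285), right at the tray's end lip; can B spans (362,125) to (349,25).

```bash
python3 - <<'E'
from h import *
r=snap('wrist');e=robot.observe()['eef_pos']
g=lambda u,v,z:ray(r,u,v,z)[:2]
def seg(n,b,c):
    b=g(*b,.029);c=g(*c,.029);d=(c-b)/np.hypot(*(c-b));m=c-d*.064;print(n,'base',b,'cap',c,'len',np.hypot(*(c-b)).round(3),'ang',np.degrees(np.arctan2(d[1],d[0])).round(1),'origin',m.round(4),'grasp+24',(c-d*.040).round(4))
seg('A',(368,284),(375,209));seg('B',(349,23),(362,126))
print('tin0',g(358,171,.049),'tray end corners',g(331,284,.012),g(405,282,.012),'lip far L',g(303,0,.012))
E
```

```text
A base [ 0.6404 -0.1912] cap [ 0.6378 -0.0539] len 0.137 ang 91.1 origin [ 0.639  -0.1179] grasp+24 [ 0.6386 -0.0939]
B base [0.5762 0.201 ] cap [0.6054 0.0718] len 0.132 ang -77.3 origin [0.5913 0.1342] grasp+24 [0.5966 0.1108]
tin0 [0.6026 0.0094] tray end corners [ 0.5777 -0.206 ] [ 0.7102 -0.1951] lip far L [0.5139 0.2293]
```

>>> {"fn": "servo_tool", "kwargs": {"targets": [[[22,-27,-30,-2,0.75],[22,-27,-30,0,0.75],[22,-26,-30,0,0.75],[21,-25,-30,0,0.75],[0,0,-30,0,0.75]]]}}

```text
t: 34.0
eef_pos: [0.6403, -0.0995, 0.1115]
tcp_rot: [0.703, 0.711, -0.0, 0.002]
ft_force: [-0.5, -0.6, -0.5]
finger_gap: 0.0642
gripper_force: 0.0
```

>>> {"fn": "servo_tool", "kwargs": {"targets": [[[0,0,0,0,0.75],[0,0,0,0,0.75]]]}}

```text
t: 34.2
eef_pos: [0.638, -0.0927, 0.1137]
tcp_rot: [0.7, 0.714, 0.0, -0.0]
ft_force: [1.0, -0.0, 0.5]
finger_gap: 0.0639
gripper_force: 0.0
```

```bash
python3 can.py
```

```text
t 34.2 eef [ 0.638  -0.0927  0.1137] yaw 91.2 gap 0.0639 j7 -0.24
blob 635.3 -122.1 size 146 47 ang 87.7 px [320. 215.]
blob 930.3 -65.7 size 82 26 ang 109.6 px [631. 172.]
blob 600.7 9.5 size 68 68 ang 164.6 px [283.  79.]
```

>>> {"fn": "servo_tool", "kwargs": {"targets": [[[0,0,-35,0,0.75],[0,0,-35,0,0.75],[0,0,-30,0,0.75],[0,0,-20,0,0.75],[0,0,0,0,0.75]]]}}

```text
t: 34.75
eef_pos: [0.637, -0.0933, -0.0078]
tcp_rot: [0.7, 0.715, -0.001, -0.001]
ft_force: [-0.4, -0.9, 0.3]
finger_gap: 0.0641
gripper_force: 0.0
```

>>> {"fn": "servo_tool", "kwargs": {"targets": [[[0,0,-10,0,0.75],[0,0,0,0,0.75]]]}}

```text
t: 34.95
eef_pos: [0.6387, -0.0937, -0.0161]
tcp_rot: [0.7, 0.714, 0.0, 0.0]
ft_force: [-0.3, -0.1, -1.0]
finger_gap: 0.0642
gripper_force: 0.0
```

>>> {"fn": "servo_tool", "kwargs": {"targets": [[[0,0,-10,0,0.75],[0,0,0,0,0.75],[0,0,0,0,0],[0,0,0,0,0],[0,0,0,0,0]]], "grip_force": 20}}

```text
t: 35.45
eef_pos: [0.6382, -0.0938, -0.0265]
tcp_rot: [0.7, 0.714, 0.0, 0.0]
ft_force: [-0.1, 0.4, 0.9]
finger_gap: 0.0495
gripper_force: 20.8
```

>>> {"fn": "servo_tool", "kwargs": {"targets": [[[0,0,0,0,0],[0,0,0,0,0],[0,0,15,0,0],[0,0,20,0,0],[0,0,20,0,0]]]}}

```text
t: 35.95
eef_pos: [0.6383, -0.0936, 0.0302]
tcp_rot: [0.7, 0.715, 0.0, 0.0]
ft_force: [0.6, -0.0, -1.4]
finger_gap: 0.0495
gripper_force: 21.3
```

>>> {"fn": "servo_tool", "kwargs": {"targets": [[[0,0,20,0,0],[0,0,20,0,0],[0,0,0,0,0],[0,0,0,0,0],[0,0,0,0,0]]]}}

```text
t: 36.45
eef_pos: [0.6372, -0.0939, 0.0675]
tcp_rot: [0.7, 0.714, -0.001, -0.0]
ft_force: [0.1, 0.3, -2.5]
finger_gap: 0.0493
gripper_force: 21.2
```

```bash
python3 can.py; python3 - <<'E'
from h import *
s=robot.observe();print(s['ft_force'],s['torque'])
p=s['eef_pos']
for n in('side','scene'):
    r=snap(n,'a_'+n);im=r['img'].astype(int);m=((im.min(2)>140)&(im[...,0]-im[...,2]>-6)&(im.max(2)-im.min(2)<45)).astype(np.uint8)
    k,l,st,c=cv2.connectedComponentsWithStats(m);print(n,'tcp',proj(r,p),[(st[i].tolist()) for i in range(1,k) if st[i,4]>120])
E
```

```text
t 36.45 eef [ 0.6372 -0.0939  0.0675] yaw 91.2 gap 0.0493 j7 -0.27
blob 635.7 -147.2 size 155 87 ang 82.0 px [323. 258.]
blob 600.1 10.1 size 69 69 ang 59.4 px [274.  68.]
[ 1.01386104  0.08372587 -2.20230902] [ 0.09435212 -0.0163553   0.04239954]
side tcp [293.1 179.5] [[397, 67, 38, 28, 233], [0, 138, 233, 141, 2512], [279, 157, 18, 21, 232], [221, 229, 37, 41, 668], [125, 248, 20, 26, 213], [139, 304, 48, 52, 938]]
scene tcp [331.1 245.1] [[193, 0, 69, 98, 3655], [271, 0, 30, 22, 359], [300, 0, 12, 20, 141], [407, 0, 60, 16, 498], [473, 0, 36, 25, 502], [492, 0, 74, 87, 3053], [297, 20, 16, 24, 256], [0, 30, 99, 154, 9863], [467, 33, 32, 23, 357], [300, 46, 13, 23, 219], [575, 59, 65, 142, 5464], [341, 166, 137, 68, 605], [373, 201, 37, 28, 488], [302, 228, 30, 22, 391], [374, 237, 235, 106, 1443], [141, 246, 127, 64, 1333], [290, 247, 37, 40, 442], [0, 262, 66, 75, 2629], [388, 286, 168, 114, 7985], [17, 305, 53, 36, 525], [276, 327, 21, 42, 227]]
```

```bash
cat > tilt.py <<'E'
from h import *
# report where white cap/body pixels lie, vs predictions for tilts (cap dir unit d in world xy)
def tilt(d,gs=.024,dz=.053):
    p=robot.observe()['eef_pos']+np.array([0,0,dz]);d=np.array([*d,0.]);d/=np.linalg.norm(d);z=np.array([0,0,1.])
    for n in('wrist','side','scene'):
        r=snap(n,'t_'+n)
        print(n,{a:[proj(r,p+(np.cos(np.radians(a))*d+np.sin(np.radians(a))*z)*s).tolist() for s in(.064-gs,-.064-gs)] for a in(0,30,60,90)})
        hsv=cv2.cvtColor(r['img'],cv2.COLOR_RGB2HSV);c=proj(r,p).astype(int);R=75
        x0=max(c[0]-R,0);y0=max(c[1]-R,0)
        im=r['img'][y0:y0+2*R,x0:x0+2*R].astype(int);m=((im.min(2)>120)&(im[...,0]-im[...,2]>-3)&(im.max(2)-im.min(2)<60)).astype(np.uint8)
        k,l,st,ce=cv2.connectedComponentsWithStats(m)
        for i in range(1,k):
            if st[i,4]>60:
                q=np.argwhere(l==i)[:,::-1].astype(np.float32)+[x0,y0];R2=cv2.minAreaRect(q.astype(np.float32));print('   ',[round(float(v)) for v in (*R2[0],*R2[1],R2[2])],st[i,4])
if __name__=='__main__':
    import sys;tilt((float(sys.argv[1]),float(sys.argv[2])))
E
python3 tilt.py 0 1
```

```text
wrist {0: [[324.7, 190.9], [319.8, 393.9]], 30: [[324.7, 216.6], [320.8, 325.0]], 60: [[324.0, 267.3], [321.8, 264.4]], 90: [[322.9, 321.9], [322.9, 209.3]]}
    [323, 263, 146, 102, 90] 11593
side {0: [[282.0, 173.4], [314.7, 150.8]], 30: [[283.2, 167.1], [311.6, 164.0]], 60: [[286.9, 160.3], [303.9, 177.3]], 90: [[292.3, 155.2], [293.3, 187.8]]}
    [223, 143, 9, 17, 59] 136
    [287, 168, 17, 20, 63] 249
    [272, 222, 22, 12, 22] 168
    [246, 234, 24, 11, 0] 204
scene {0: [[343.9, 230.2], [302.9, 245.3]], 30: [[342.4, 226.8], [307.2, 252.4]], 60: [[337.9, 225.5], [317.6, 254.6]], 90: [[331.4, 226.7], [331.1, 251.6]]}
    [374, 208, 1, 71, 62] 76
    [397, 212, 16, 18, 56] 261
    [308, 253, 36, 59, 21] 623
    [358, 241, 8, 17, 83] 88
    [262, 281, 30, 12, 90] 65
```

```bash
python3 - <<'E'
import cv2,numpy as np
im=cv2.imread('pics/t_wrist.png').astype(int)
for v in range(150,400,8):
    print(v,[('%3d'%im[v,u].mean()) + ('*' if im[v,u,2]-im[v,u,0]>40 else '') for u in range(275,376,8)])
E
```

```text
150 ['103', '101', '102', '101', '101', '100', ' 98', '101', '100', '133', '134', '133', '131']
158 ['135', '102', '103', '102', '100', '101', '102', ' 99', ' 98', '133', '133', '132', '133']
166 ['135', '105', '103', '103', '101', '102', '100', '101', '133', '133', '132', '134', '132']
174 ['136', '135', '111', '103', '100', '102', '105', '135', '134', '134', '133', '133', '132']
182 ['135', '135', '135', '135', '147', '147', '146', '146', '145', '132', '132', '133', '132']
190 ['136', '136', '135', '162', '153', '152', '151', '151', '151', '150', '129', '133', '134']
198 ['135', '136', '136', '167', '184', '192', '196', '190', '180', '156', '113', '134', '132']
206 ['134', '135', '134', '168', '184', '191', '191', '185', '175', '150', '121', '135', '132']
214 ['135', '135', '135', '170', '184', '190', '189', '182', '170', '145', '129', '134', '132']
222 ['135', '135', '132', '170', '185', '188', '188', '179', '167', '140', '114', '132', '133']
230 ['135', '132', '164', '145', '178', '186', '185', '177', '161', '130', '138', '131', '132']
238 ['122', '162', '176', '182', '190', '199
[... 1274 characters left out ...]
 ' 40', ' 40', ' 40', ' 37']
350 [' 24', ' 24', ' 36', ' 36', ' 38', ' 40', ' 42', ' 40', ' 41', ' 42', ' 38', ' 38', ' 37']
358 [' 25', ' 24', ' 26', ' 36', ' 36', ' 36', ' 36', ' 40', ' 38', ' 39', ' 36', ' 37', ' 28']
366 [' 32', ' 21', ' 23', ' 26', ' 34', ' 33', ' 36', ' 38', ' 36', ' 37', ' 34', ' 34', ' 34']
374 [' 30', ' 19', ' 17', ' 20', ' 34', ' 33', ' 33', ' 35', ' 34', ' 36', ' 36', ' 35', ' 33']
382 [' 30', ' 28', ' 19', ' 20', ' 32', ' 33', ' 33', ' 36', ' 31', ' 33', ' 33', ' 31', ' 30']
390 [' 29', ' 31', ' 17', ' 19', ' 29', ' 32', ' 30', ' 28', ' 30', ' 30', ' 31', ' 32', ' 29']
398 [' 29', ' 28', ' 19', ' 16', ' 27', ' 30', ' 31', ' 28', ' 31', ' 31', ' 29', ' 33', ' 30']
```

At 20 N the can stays level (cap face at v≈182–193 as predicted for no tilt), so pad friction holds it. I'll set it down and regrip only the tip of the cap, where leverage is larger and the contact patch small.

>>> {"fn": "servo_tool", "kwargs": {"targets": [[[1,0,-30,0,0],[0,0,-30,0,0],[0,0,-20,0,0],[0,0,-12,0,0],[0,0,0,0,0]]]}}

```text
t: 37.25
eef_pos: [0.6384, -0.0936, -0.0249]
tcp_rot: [0.7, 0.714, -0.0, -0.001]
ft_force: [-0.0, -0.1, -0.9]
finger_gap: 0.0496
gripper_force: 21.0
```

>>> {"fn": "servo_tool", "kwargs": {"targets": [[[0,0,0,0,0.75],[0,0,0,0,0.75],[0,0,0,0,0.75],[0,0,0,0,0.75],[0,0,0,0,0.75]]]}}

```text
t: 37.75
eef_pos: [0.6393, -0.0939, -0.0233]
tcp_rot: [0.7, 0.714, 0.0, 0.0]
ft_force: [0.1, -0.2, -0.3]
finger_gap: 0.0639
gripper_force: 0.0
```

>>> {"fn": "servo_tool", "kwargs": {"targets": [[[0,23,0,0,0.6],[0,22,0,0,0.6],[0,0,0,0,0.6],[0,0,0,0,0.6]]]}}

```text
t: 38.15
eef_pos: [0.6391, -0.0485, -0.0237]
tcp_rot: [0.699, 0.715, -0.0, 0.0]
ft_force: [0.0, -0.2, 0.5]
finger_gap: 0.0514
gripper_force: 0.0
```

Close on the cap tip at 20 N and lift slowly.

>>> {"fn": "servo_tool", "kwargs": {"targets": [[[0,0,0,0,0],[0,0,0,0,0],[0,0,0,0,0],[0,0,0,0,0],[0,0,0,0,0]]]}}

```text
t: 38.65
eef_pos: [0.6391, -0.0495, -0.0238]
tcp_rot: [0.7, 0.714, -0.0, 0.0]
ft_force: [0.1, -1.2, -0.2]
finger_gap: 0.027
gripper_force: 19.6
```

>>> {"fn": "servo_tool", "kwargs": {"targets": [[[0,-1,10,0,0],[0,-3,12,0,0],[0,-4,12,0,0],[0,-5,12,0,0],[0,0,0,0,0]]]}}

```text
t: 39.15
eef_pos: [0.6408, -0.0632, 0.0247]
tcp_rot: [0.7, 0.714, 0.001, 0.002]
ft_force: [-0.1, -0.7, -1.5]
finger_gap: 0.0273
gripper_force: 20.4
```

```bash
cat >> tilt.py <<'E'
def prof(u0,u1,v0,v1,du=8,dv=8):
    im=snap('wrist','tw')['img'].astype(int)
    for v in range(v0,v1,dv): print(v,' '.join('%3d'%im[v,u].mean() for u in range(u0,u1,du)))
E
python3 - <<'E'
from tilt import *
tilt((0,1),gs=.068);prof(275,376,150,400,8,10)
s=robot.observe();print(s['finger_gap'],s['ft_force'],s['torque'])
E
```

```text
wrist {0: [[323.3, 272.8], [319.4, 444.0]], 30: [[323.3, 269.8], [320.3, 342.5]], 60: [[323.3, 265.8], [321.3, 263.9]], 90: [[323.4, 261.9], [322.5, 194.2]]}
    [329, 293, 69, 87, 11] 4101
side {0: [[285.4, 181.1], [316.6, 158.9]], 30: [[285.3, 181.7], [312.2, 177.5]], 60: [[284.9, 182.3], [301.2, 196.3]], 90: [[284.4, 182.8], [286.0, 211.6]]}
    [219, 146, 9, 27, 60] 223
    [273, 220, 22, 17, 8] 179
    [241, 246, 18, 38, 40] 549
scene {0: [[339.9, 241.0], [299.5, 256.1]], 30: [[340.0, 241.3], [305.9, 265.9]], 60: [[340.5, 241.5], [320.9, 268.6]], 90: [[341.1, 241.3], [340.1, 264.1]]}
    [386, 201, 1, 66, 62] 76
    [397, 212, 16, 18, 56] 265
    [321, 258, 42, 52, 62] 1067
150 138 137 136 136 137 101 102 102 135 133 133 134 132
160 137 136 136 136 126 102 101 102 133 134 132 133 132
170 136 135 148 105 103 102 102 100 101 133 131 130 132
180 153 104 101 102 101 101 100 100 101 133 133 134 132
190 102 103 101 102 100  99 100 101 100 134 134 131 131
200 102 103 101 101 100  98  98 100 100 133 133 133 132
210 102 100 101  99 100 100 100  99 103 133 132 131 131
220 106 101 102 100 
[... 384 characters left out ...]
 44 118 166 193 189 187 142 104  55  47  44
300  39  40  42 101 131 165 163 153 129 162  52  46  44
310  39  39  41 119 125 105 153 167 177 160  67  45  42
320  37  38 121 128 137 140 141 186 179 171 158  42  40
330  34  38 120 136 141 138 138 135 177 175 129  39  40
340  35  33  24  36  38  37  38  38  38  37  38  37  37
350  33  32  24  26  38  37  38  38  38  38  37  38  37
360  23  21  35  19  35  37  35  35  34  37  35  24  28
370  32  31  21  16  32  33  35  32  34  33  34  35  35
380  32  32  17  19  33  32  33  34  35  30  31  31  31
390  29  31  16  18  28  30  29  31  31  32  32  30  31
0.026930499916630466 [ 0.54067643  0.31803903 -1.13910752] [ 0.05832554 -0.12680116 -0.00652057]
```

The cap's top face now shows as a disc at (326,270): the can is hinging. Continue lifting along the arc.

>>> {"fn": "servo_tool", "kwargs": {"targets": [[[0,-8,14,0,0],[0,-10,14,0,0],[0,-12,14,0,0],[0,-14,14,0,0],[0,-14,12,0,0]]]}}

```text
t: 39.85
eef_pos: [0.6395, -0.1218, 0.0922]
tcp_rot: [0.7, 0.714, 0.0, 0.001]
ft_force: [0.8, -1.2, -1.9]
finger_gap: 0.0276
gripper_force: 21.3
```

>>> {"fn": "servo_tool", "kwargs": {"targets": [[[0,0,15,0,0],[0,0,10,0,0],[0,0,0,0,0],[0,0,0,0,0],[0,0,0,0,0]]]}}

```text
t: 40.35
eef_pos: [0.6384, -0.119, 0.1145]
tcp_rot: [0.699, 0.715, -0.0, -0.001]
ft_force: [0.9, 0.5, -1.2]
finger_gap: 0.0269
gripper_force: 21.3
```

```bash
python3 - <<'E'
from tilt import *
tilt((0,1),gs=.068);prof(275,376,170,340,8,8)
s=robot.observe();print(s['eef_pos'],s['finger_gap'],s['ft_force'],s['torque'])
E
```

```text
wrist {0: [[322.8, 272.6], [318.5, 444.2]], 30: [[322.8, 269.7], [320.0, 342.6]], 60: [[322.8, 265.7], [321.4, 264.0]], 90: [[322.9, 261.8], [322.9, 194.3]]}
    [257, 223, 67, 2, 78] 75
    [285, 255, 11, 40, 10] 323
    [360, 256, 40, 11, 81] 321
    [327, 291, 68, 90, 11] 4384
side {0: [[299.7, 147.7], [331.4, 126.6]], 30: [[299.6, 148.4], [326.2, 147.1]], 60: [[299.2, 149.1], [314.7, 167.0]], 90: [[298.7, 149.6], [299.2, 182.4]]}
    [226, 142, 9, 11, 63] 72
    [317, 152, 9, 24, 85] 98
    [274, 218, 9, 22, 87] 100
scene {0: [[322.0, 229.0], [278.7, 244.6]], 30: [[322.2, 229.3], [286.4, 255.5]], 60: [[322.7, 229.4], [302.8, 258.7]], 90: [[323.3, 229.3], [323.5, 254.2]]}
    [367, 211, 1, 67, 62] 67
    [395, 213, 16, 14, 56] 148
    [315, 255, 48, 45, 49] 658
    [358, 240, 8, 17, 79] 83
    [258, 283, 38, 19, 90] 186
170 142 141 142 141 141 138 140 139 140 140 141 139 140
178 142 141 142 140 141 140 140 140 138 139 139 139 139
186 141 144 140 142 139 140 139 140 139 138 138 140 139
194 139 143 141 141 141 139 140 138 140 138 140 138 138
202 141 141 141 139 141 141 140 139 139 1
[... 400 characters left out ...]
25  62
266  49 124  51 126 200 200 199 198 197 189  52 126  54
274  47  55  56 128 200 201 201 200 198 194  62  54  52
282  49  48  49 132 202 203 201 201 200 125  61  52  52
290  46  48  49 133 205 203 203 202 195 119  61  52  50
298  40  43  46 129 131 149 155 137 123 136  59  50  44
306  42  44  45 132 139 125 169 194 179 167  64  49  47
314  40  43 132 137 145 144 146 184 178 175 189  48  46
322  40  40 118 139 147 142 143 151 175 185 115  46  41
330  38  37 111 122 129 134 137 129 143 119  86  43  42
338  37  38  28  29  42  43  46  44  44  43  43  41  40
[ 0.63869624 -0.11951529  0.11463197] 0.02717074857352034 [ 0.05381277  0.08861804 -2.36271821] [ 0.10622313  0.07014751 -0.03782032]
```

```bash
python3 - <<'E'
from h import *
p=robot.observe()['eef_pos']+[0,0,.04]
out=np.zeros((600,800,3),np.uint8)
w=snap('wrist')['img'];out[:280,:400]=cv2.resize(w[120:400,120:520],(400,280))
for i,n in enumerate(('side','scene')):
    r=snap(n);u,v=proj(r,p).astype(int);R=40
    out[280*(i):280*(i)+300,400:700]=0
    c=cv2.resize(r['img'][v-R:v+R,u-R:u+R],(320,320),interpolation=cv2.INTER_CUBIC)
    if i==0: out[280:600,0:320]=c
    else: out[280:600,400:720]=c
cv2.imwrite('pics/v2.png',cv2.cvtColor(out,cv2.COLOR_RGB2BGR))
E
```

```text
(no output)
```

View pics/v2.png

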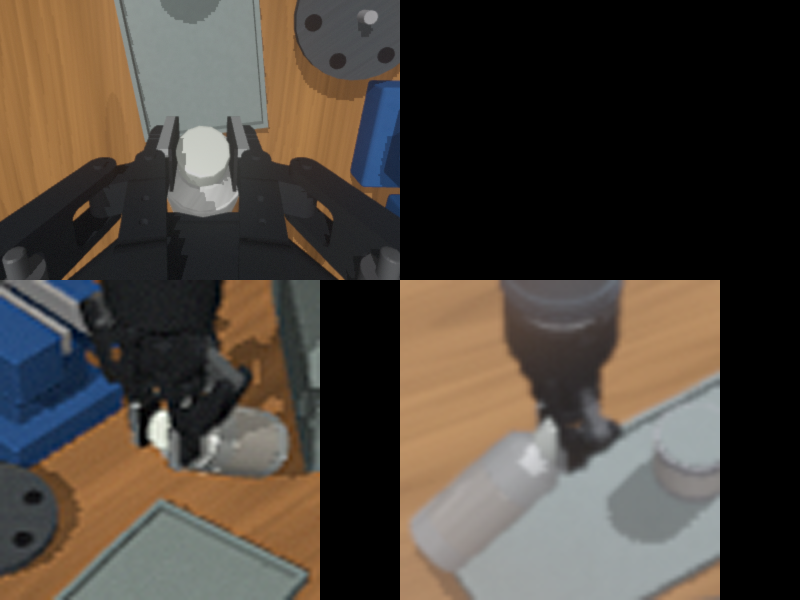

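The views show the can held straight in the grip and tilted about 33°, base down toward −y. Gravity is nearly enough, so I'll shake it vertically to swing it down.

>>> {"fn": "servo_tool", "kwargs": {"targets": [[[0,0,40,0,0],[0,0,-45,0,0],[0,0,45,0,0],[0,0,-45,0,0],[0,0,45,0,0]]]}}

```text
t: 41.2
eef_pos: [0.6296, -0.1193, 0.1401]
tcp_rot: [0.7, 0.714, -0.007, -0.011]
ft_force: [-2.8, -1.4, -4.0]
finger_gap: 0.0268
gripper_force: 22.5
```

>>> {"fn": "servo_tool", "kwargs": {"targets": [[[0,0,-45,0,0],[0,0,45,0,0],[0,0,-40,0,0],[0,0,0,0,0],[0,0,0,0,0]]]}}

```text
t: 41.7
eef_pos: [0.6383, -0.1198, 0.1149]
tcp_rot: [0.7, 0.714, -0.001, -0.001]
ft_force: [1.0, -0.9, -1.7]
finger_gap: 0.0268
gripper_force: 22.3
```

```bash
cat > pca.py <<'E'
from h import *
def pca(d,gs=.068,n='scene',dz=.053,show=True):
    p=robot.observe()['eef_pos']+np.array([0,0,dz]);d=np.array([*d,0.])/np.hypot(*d);z=np.array([0,0,1.])
    r=snap(n);im=r['img'].astype(int);hsv=cv2.cvtColor(r['img'],cv2.COLOR_RGB2HSV)
    m=((im.min(2)>125)&(im[...,0]>=im[...,2]-2)&(im[...,0]>=im[...,1]-1)&(hsv[...,1]<55)).astype(np.uint8)
    c=proj(r,p);k,l,st,ce=cv2.connectedComponentsWithStats(m)
    P={a:[proj(r,p+(np.cos(np.radians(a))*d+np.sin(np.radians(a))*z)*s) for s in(.064-gs,-.064-gs)] for a in range(0,106,15)}
    for a in P: v=P[a][1]-P[a][0];print(a,'dir',round(np.degrees(np.arctan2(v[1],v[0]))%180),'L',round(np.hypot(*v)),'ctr',(P[a][0]*.55+P[a][1]*.45).round(),end='; ')
    print()
    for i in range(1,k):
        if st[i,4]>100 and np.hypot(*(ce[i]-c))<60:
            q=np.argwhere(l==i)[:,::-1].astype(float);w,V=np.linalg.eigh(np.cov(q.T));v=V[:,1];print(n,'blob',ce[i].round(),'n',st[i,4],'bbox',st[i,:4],'dir',round(np.degrees(np.arctan2(v[1],v[0]))%180),'L,W',(np.sqrt(w[::-1])*3.46).round())
def tor(k=4):
    t=[]
    for _ in range(k): t.append(np.r_[robot.observe()['torque'],robot.observe()['ft_force']]);eyes.read_camera('scene')
    print('torque,f',np.mean(t,0).round(3))
if __name__=='__main__':
    import sys;d=(float(sys.argv[1]),float(sys.argv[2]))
    s=robot.observe();print(s['t'],s['eef_pos'],s['finger_gap']);pca(d);pca(d,n='side');tor()
E
python3 pca.py 0 1
```

```text
41.7 [ 0.63829098 -0.11983086  0.11485177] 0.026820347219425382
0 dir 160 L 46 ctr [302. 236.]; 15 dir 152 L 46 ctr [303. 239.]; 30 dir 144 L 44 ctr [306. 241.]; 45 dir 135 L 41 ctr [309. 242.]; 60 dir 124 L 35 ctr [313. 243.]; 75 dir 110 L 30 ctr [318. 242.]; 90 dir 90 L 25 ctr [323. 241.]; 105 dir 63 L 23 ctr [328. 238.]; 
scene blob [313. 250.] n 451 bbox [302 228  24  37] dir 110 L,W [28. 17.]
0 dir 146 L 38 ctr [314. 138.]; 15 dir 159 L 32 ctr [313. 142.]; 30 dir 177 L 27 ctr [312. 147.]; 45 dir 22 L 23 ctr [309. 152.]; 60 dir 49 L 24 ctr [306. 156.]; 75 dir 73 L 27 ctr [303. 160.]; 90 dir 89 L 33 ctr [299. 164.]; 105 dir 101 L 39 ctr [295. 166.]; 
torque,f [ 5.900e-02 -1.000e-03  4.000e-03 -1.630e-01 -1.200e-02 -1.303e+00]
```

The scene blob's direction (110°) corresponds to a tilt of about 75°. Move inward a little, lower until the base edge touches, then drag −y to finish.

>>> {"fn": "servo_tool", "kwargs": {"targets": [[[0,6,0,0,0],[0,7,-5,0,0],[0,7,-6,0,0],[0,5,-6,0,0],[0,0,0,0,0]]]}}

```text
t: 42.5
eef_pos: [0.6381, -0.093, 0.0969]
tcp_rot: [0.699, 0.715, -0.0, -0.001]
ft_force: [-0.0, -0.4, -2.9]
finger_gap: 0.0272
gripper_force: 22.3
```

>>> {"fn": "servo_tool", "kwargs": {"targets": [[[0,0,-5,0,0],[0,0,-3,0,0],[0,0,0,0,0]]]}}

```text
t: 42.8
eef_pos: [0.6387, -0.0953, 0.0896]
tcp_rot: [0.7, 0.714, -0.0, -0.0]
ft_force: [0.4, 0.6, -1.8]
finger_gap: 0.0271
gripper_force: 22.3
```

>>> {"fn": "servo_tool", "kwargs": {"targets": [[[0,0,-3,0,0],[0,0,0,0,0]]]}}

```text
t: 43.0
eef_pos: [0.6389, -0.095, 0.0869]
tcp_rot: [0.7, 0.714, -0.0, -0.0]
ft_force: [0.2, 0.4, -2.8]
finger_gap: 0.0273
gripper_force: 22.3
```

>>> {"fn": "servo_tool", "kwargs": {"targets": [[[0,0,-2,0,0],[0,0,0,0,0]]]}}

```text
t: 43.2
eef_pos: [0.6389, -0.0948, 0.085]
tcp_rot: [0.7, 0.714, -0.0, -0.0]
ft_force: [0.3, -0.5, -1.7]
finger_gap: 0.0274
gripper_force: 22.3
```

>>> {"fn": "servo_tool", "kwargs": {"targets": [[[0,0,-2,0,0],[0,0,0,0,0]]]}}

```text
t: 43.4
eef_pos: [0.6389, -0.0948, 0.083]
tcp_rot: [0.7, 0.714, -0.0, -0.0]
ft_force: [0.3, 0.3, -2.5]
finger_gap: 0.0272
gripper_force: 22.3
```

>>> {"fn": "servo_tool", "kwargs": {"targets": [[[0,0,-2,0,0],[0,0,0,0,0]]]}}

```text
t: 43.6
eef_pos: [0.6388, -0.0948, 0.0809]
tcp_rot: [0.7, 0.714, -0.0, -0.0]
ft_force: [-0.0, -0.7, -2.5]
finger_gap: 0.0271
gripper_force: 22.3
```

>>> {"fn": "servo_tool", "kwargs": {"targets": [[[0,0,-2,0,0],[0,0,0,0,0]]]}}

```text
t: 43.8
eef_pos: [0.6388, -0.0948, 0.079]
tcp_rot: [0.7, 0.714, -0.0, -0.0]
ft_force: [-0.3, -0.6, -2.2]
finger_gap: 0.0271
gripper_force: 22.3
```

```bash
python3 pca.py 0 1
```

```text
43.8 [ 0.63884528 -0.09477617  0.07896147] 0.02705427183223828
0 dir 160 L 45 ctr [311. 240.]; 15 dir 152 L 45 ctr [312. 243.]; 30 dir 144 L 43 ctr [314. 245.]; 45 dir 135 L 40 ctr [318. 246.]; 60 dir 125 L 35 ctr [322. 247.]; 75 dir 111 L 29 ctr [326. 246.]; 90 dir 91 L 24 ctr [331. 245.]; 105 dir 64 L 22 ctr [336. 243.]; 
scene blob [318. 258.] n 635 bbox [302 234  32  48] dir 117 L,W [41. 17.]
0 dir 145 L 38 ctr [308. 152.]; 15 dir 158 L 33 ctr [307. 156.]; 30 dir 175 L 27 ctr [305. 161.]; 45 dir 18 L 23 ctr [303. 166.]; 60 dir 46 L 23 ctr [300. 170.]; 75 dir 70 L 26 ctr [297. 174.]; 90 dir 88 L 31 ctr [293. 177.]; 105 dir 101 L 37 ctr [289. 180.]; 
torque,f [ 0.089 -0.024  0.012 -0.021  0.095 -1.655]
```

>>> {"fn": "servo_tool", "kwargs": {"targets": [[[0,0,-2,0,0],[0,0,0,0,0]]]}}

```text
t: 44.3
eef_pos: [0.6396, -0.0944, 0.0779]
tcp_rot: [0.7, 0.715, 0.0, 0.0]
ft_force: [-1.0, 0.3, 3.1]
finger_gap: 0.027
gripper_force: 22.8
```

>>> {"fn": "servo_tool", "kwargs": {"targets": [[[0,0,-2,0,0],[0,0,0,0,0]]]}}

```text
t: 44.5
eef_pos: [0.6407, -0.0937, 0.0773]
tcp_rot: [0.699, 0.715, 0.001, 0.001]
ft_force: [-1.4, 0.4, 11.3]
finger_gap: 0.0272
gripper_force: 23.7
```

>>> {"fn": "servo_tool", "kwargs": {"targets": [[[0,0,-2,0,0],[0,0,0,0,0]]]}}

```text
t: 44.7
eef_pos: [0.642, -0.0929, 0.0769]
tcp_rot: [0.699, 0.715, 0.002, 0.002]
ft_force: [-2.4, 4.0, 19.5]
finger_gap: 0.0269
gripper_force: 24.9
```

>>> {"fn": "servo_tool", "kwargs": {"targets": [[[0,0,-2,0,0],[0,0,0,0,0]]]}}

```text
t: 44.9
eef_pos: [0.6437, -0.0922, 0.0763]
tcp_rot: [0.699, 0.715, 0.004, 0.003]
ft_force: [-2.2, 4.7, 24.3]
finger_gap: 0.0268
gripper_force: 26.6
```

>>> {"fn": "servo_tool", "kwargs": {"targets": [[[0,0,4,0,0],[0,-8,1,0,0],[0,-8,1,0,0],[0,-8,1,0,0],[0,-8,1,0,0]]]}}

```text
t: 45.4
eef_pos: [0.6384, -0.1278, 0.0786]
tcp_rot: [0.7, 0.714, -0.0, -0.0]
ft_force: [0.1, 0.0, -3.1]
finger_gap: 0.0267
gripper_force: 22.9
```

>>> {"fn": "servo_tool", "kwargs": {"targets": [[[0,-8,0,0,0],[0,-8,0,0,0],[0,0,0,0,0]]]}}

```text
t: 45.7
eef_pos: [0.6385, -0.1451, 0.0787]
tcp_rot: [0.701, 0.714, -0.001, 0.0]
ft_force: [-0.4, -0.7, -1.5]
finger_gap: 0.0268
gripper_force: 22.9
```

```bash
python3 pca.py 0 1
```

```text
45.7 [ 0.63853749 -0.14513011  0.07866744] 0.02684108616023468
0 dir 160 L 46 ctr [294. 247.]; 15 dir 152 L 46 ctr [296. 249.]; 30 dir 144 L 43 ctr [298. 251.]; 45 dir 135 L 39 ctr [301. 252.]; 60 dir 124 L 34 ctr [306. 253.]; 75 dir 109 L 28 ctr [310. 252.]; 90 dir 88 L 24 ctr [315. 251.]; 105 dir 61 L 22 ctr [320. 248.]; 
scene blob [309. 258.] n 474 bbox [294 237  26  40] dir 96 L,W [29. 17.]
0 dir 146 L 37 ctr [320. 144.]; 15 dir 158 L 31 ctr [319. 148.]; 30 dir 176 L 25 ctr [317. 153.]; 45 dir 21 L 22 ctr [315. 158.]; 60 dir 49 L 22 ctr [312. 162.]; 75 dir 73 L 26 ctr [309. 166.]; 90 dir 90 L 31 ctr [305. 169.]; 105 dir 102 L 37 ctr [301. 171.]; 
side blob [309. 176.] n 174 bbox [301 166  16  21] dir 71 L,W [18. 11.]
torque,f [ 0.042 -0.007  0.038 -0.31   0.322 -1.762]
```

>>> {"fn": "servo_tool", "kwargs": {"targets": [[[0,4,4,0,0],[0,6,0,0,0],[0,6,0,0,0],[0,4,0,0,0],[0,0,-3,0,0]]]}}

```text
t: 46.5
eef_pos: [0.6394, -0.1213, 0.0806]
tcp_rot: [0.699, 0.715, 0.0, 0.0]
ft_force: [-1.1, 1.4, -2.6]
finger_gap: 0.0272
gripper_force: 22.9
```

>>> {"fn": "servo_tool", "kwargs": {"targets": [[[0,0,-2,0,0],[0,0,-1,0,0],[0,0,0,0,0]]]}}

```text
t: 46.8
eef_pos: [0.6396, -0.1233, 0.0781]
tcp_rot: [0.7, 0.714, 0.0, 0.001]
ft_force: [-1.3, -0.1, 5.9]
finger_gap: 0.0271
gripper_force: 23.6
```

>>> {"fn": "servo_tool", "kwargs": {"targets": [[[0,0,-2,0,0],[0,0,0,0,0]]]}}

```text
t: 47.0
eef_pos: [0.6408, -0.1234, 0.0777]
tcp_rot: [0.7, 0.714, 0.001, 0.002]
ft_force: [-2.6, -0.5, 14.3]
finger_gap: 0.0273
gripper_force: 24.8
```

>>> {"fn": "servo_tool", "kwargs": {"targets": [[[0,-4,-1,0,0],[0,-4,0,0,0],[0,0,0,0,0]]]}}

```text
t: 47.3
eef_pos: [0.6411, -0.1323, 0.0766]
tcp_rot: [0.7, 0.714, 0.001, 0.002]
ft_force: [-1.4, -0.1, 12.5]
finger_gap: 0.027
gripper_force: 25.0
```

>>> {"fn": "servo_tool", "kwargs": {"targets": [[[0,-5,0,0,0],[0,-5,-1,0,0],[0,-5,0,0,0],[0,0,0,0,0]]]}}

```text
t: 47.7
eef_pos: [0.6401, -0.1463, 0.0746]
tcp_rot: [0.7, 0.714, 0.001, 0.001]
ft_force: [-1.7, 2.6, 6.9]
finger_gap: 0.0271
gripper_force: 24.5
```

```bash
python3 pca.py 0 1
```

```text
47.7 [ 0.64012861 -0.1462765   0.0746449 ] 0.027073966267929055
0 dir 160 L 46 ctr [294. 248.]; 15 dir 152 L 46 ctr [295. 251.]; 30 dir 144 L 43 ctr [298. 253.]; 45 dir 135 L 39 ctr [301. 254.]; 60 dir 124 L 34 ctr [306. 254.]; 75 dir 109 L 28 ctr [310. 253.]; 90 dir 88 L 24 ctr [315. 252.]; 105 dir 61 L 22 ctr [320. 250.]; 
scene blob [313. 259.] n 410 bbox [294 239  30  43] dir 88 L,W [30. 20.]
0 dir 145 L 36 ctr [320. 144.]; 15 dir 158 L 31 ctr [319. 149.]; 30 dir 176 L 25 ctr [317. 154.]; 45 dir 21 L 22 ctr [315. 158.]; 60 dir 50 L 22 ctr [312. 163.]; 75 dir 73 L 26 ctr [309. 166.]; 90 dir 90 L 31 ctr [305. 169.]; 105 dir 102 L 37 ctr [301. 172.]; 
side blob [305. 177.] n 249 bbox [298 161  15  30] dir 88 L,W [23. 13.]
torque,f [ 0.392  0.374  0.013 -1.474  1.456  6.746]
```

Both views now read upright (88°). Press lightly, release, and retreat.

>>> {"fn": "servo_tool", "kwargs": {"targets": [[[0,0,-1,0,0],[0,0,0,0,0],[0,0,0,0,0.5],[0,0,0,0,0.6],[0,0,0,0,0.6]]]}}

```text
t: 48.5
eef_pos: [0.6388, -0.1462, 0.0719]
tcp_rot: [0.7, 0.714, -0.0, -0.0]
ft_force: [-0.6, 0.1, 0.2]
finger_gap: 0.0513
gripper_force: 0.0
```

>>> {"fn": "servo_tool", "kwargs": {"targets": [[[0,0,10,0,0.6],[0,0,30,0,0.7],[0,0,40,0,0.75],[0,0,40,0,0.75],[0,0,0,0,0.75]]]}}

```text
t: 49.0
eef_pos: [0.6431, -0.1457, 0.1993]
tcp_rot: [0.7, 0.714, 0.003, 0.004]
ft_force: [0.6, -0.6, 0.6]
finger_gap: 0.0641
gripper_force: 0.0
```

```bash
python3 - <<'E'
from pca import *
s=robot.observe();e=s['eef_pos'];print(e)
for n in('scene','side','wrist'):
    r=snap(n,'z_'+n);im=r['img'].astype(int);p=np.array([.640,-.146,.0])
    print(n,'pred base,top',proj(r,p+[0,0,.004]),proj(r,p+[0,0,.104]),proj(r,p+[0,0,.132]))
    m=((im.min(2)>125)&(im[...,0]>=im[...,2]-2)&(im[...,0]>=im[...,1]-1)&(im.max(2)-im.min(2)<50)).astype(np.uint8)
    k,l,st,ce=cv2.connectedComponentsWithStats(m);c=proj(r,p+[0,0,.06])
    for i in range(1,k):
        if st[i,4]>60 and np.hypot(*(ce[i]-c))<90:
            q=np.argwhere(l==i)[:,::-1].astype(float);w,V=np.linalg.eigh(np.cov(q.T));v=V[:,1];print('  blob',ce[i].round(),st[i].tolist(),'dir',round(np.degrees(np.arctan2(v[1],v[0]))%180),'LW',(np.sqrt(w[::-1])*3.46).round())
E
```

```text
[ 0.64308675 -0.14570156  0.19928085]
scene pred base,top [315.6 263.4] [315.  244.9] [314.8 239.4]
  blob [315. 254.] [289, 210, 82, 76, 547] dir 129 LW [58. 29.]
  blob [359. 241.] [352, 235, 15, 10, 66] dir 163 LW [15.  6.]
  blob [252. 286.] [239, 277, 26, 21, 162] dir 148 LW [22. 10.]
side pred base,top [305.2 184.7] [305.2 160.6] [305.3 153.2]
  blob [385. 153.] [362, 147, 40, 10, 67] dir 174 LW [41.  6.]
  blob [305. 179.] [298, 168, 16, 23, 231] dir 83 LW [20. 13.]
  blob [273. 223.] [265, 217, 18, 11, 123] dir 14 LW [17.  8.]
wrist pred base,top [322.6 171.5] [322.9 191.4] [323.  199.6]
  blob [320. 181.] [297, 156, 49, 61, 1545] dir 108 LW [48. 46.]
```

Can A stands (wrist blob 49×61 px, compact as for an upright can). Now can B.

>>> {"fn": "servo_tool", "kwargs": {"targets": [[[-7,43,0,3,0.6],[-7,43,0,3,0.6],[-7,43,0,3,0.6],[-7,43,0,2.5,0.6],[-8,41,0,0,0.6]]]}}

```text
t: 49.65
eef_pos: [0.6014, 0.0687, 0.1906]
tcp_rot: [0.624, 0.781, -0.001, -0.001]
ft_force: [0.4, -0.9, -0.0]
finger_gap: 0.0513
gripper_force: 0.0
```

>>> {"fn": "servo_tool", "kwargs": {"targets": [[[0,0,-40,0,0.6],[0,0,-30,0,0.6],[0,0,0,0,0.6],[0,0,0,0,0.6]]]}}

```text
t: 50.05
eef_pos: [0.6023, 0.067, 0.1216]
tcp_rot: [0.625, 0.781, -0.001, -0.001]
ft_force: [0.6, 0.1, 0.5]
finger_gap: 0.0515
gripper_force: 0.0
```

```bash
cat > cap.py <<'E'
from h import *
from ch import yaw
# cap tip of lying can seen by wrist camera: largest light blob -> points on axis plane
def cap(d0):
    s=robot.observe();e=s['eef_pos'];r=snap('wrist','cap');im=r['img'].astype(int);print(e.round(4),'yaw',round(yaw(s),1))
    m=((im.min(2)>138)&(im[...,0]>=im[...,2]-2)&(im.max(2)-im.min(2)<50)).astype(np.uint8);m[300:]=0
    m=cv2.morphologyEx(m,cv2.MORPH_CLOSE,np.ones((7,7),np.uint8));d0=np.array(d0)/np.hypot(*d0);n0=np.array([-d0[1],d0[0]])
    for c in cv2.findContours(m,cv2.RETR_EXTERNAL,cv2.CHAIN_APPROX_NONE)[0]:
        if cv2.contourArea(c)<400: continue
        w=np.array([ray(r,*p,.029)[:2] for p in c[:,0,:]]);a=w@d0;b=w@n0
        t=b[a>a.max()-.014];  # cap region
        bb=b[(a<a.max()-.04)&(a>a.max()-.1)]
        tip=a.max()*d0+(t.max()+t.min())/2*n0
        print('blob px',c[:,0].mean(0).round(),'len',round(np.ptp(a),3),'wid',round(np.ptp(b),3),'capw',round(np.ptp(t),3),'tip',tip.round(4),'bodyctr off vs cap',round(((bb.max()+bb.min())/2-(t.max()+t.min())/2) if len(bb) else 0,4),'d tip mm',((tip-e[:2])*1000).round(1))
if __name__=='__main__':
    import sys;cap((float(sys.argv[1]),float(sys.argv[2])))
E
python3 cap.py .22 -.9755
```

```text
[0.6023 0.067  0.1216] yaw 102.7
blob px [622. 264.] len 0.103 wid 0.047 capw 0.039 tip [0.9495 0.0124] bodyctr off vs cap 0.0069 d tip mm [347.2 -54.6]
blob px [323. 100.] len 0.11 wid 0.045 capw 0.042 tip [0.5976 0.095 ] bodyctr off vs cap -0.0019 d tip mm [-4.8 28. ]
```

```bash
sed -i 's/<400: continue/<60: continue/' cap.py; python3 cap.py .22 -.9755; python3 - <<'E'
import cv2
im=cv2.imread('pics/cap.png').astype(int)
for v in range(130,262,6): print(v,' '.join('%3d/%+d'%(im[v,u].mean(),im[v,u,2]-im[v,u,0]) for u in range(285,366,8)))
E
```

```text
[0.6034 0.0672 0.1229] yaw 102.7
blob px [298. 233.] len 0.049 wid 0.054 capw 0.002 tip [ 0.576 -0.021] bodyctr off vs cap 0.0294 d tip mm [-27.5 -88.2]
blob px [621. 260.] len 0.112 wid 0.049 capw 0.04 tip [0.9501 0.0107] bodyctr off vs cap 0.0086 d tip mm [346.7 -56.5]
blob px [325. 181.] len 0.017 wid 0.022 capw 0.022 tip [0.6053 0.0691] bodyctr off vs cap 0 d tip mm [1.9 1.8]
blob px [322. 100.] len 0.109 wid 0.044 capw 0.042 tip [0.5973 0.0957] bodyctr off vs cap -0.0019 d tip mm [-6.1 28.4]
130 132/-5 131/-5 146/+11 158/+12 170/+13 175/+12 161/+13 152/+11 119/+10 131/-5 131/-5
136 130/-5 130/-5 126/+2 169/+3 182/+2 178/+2 163/+1 153/+3 112/+2 131/-6 132/-5
142 130/-5 131/-6 138/+2 170/+1 182/+3 178/+1 163/+3 153/+3 113/+2 130/-4 132/-5
148 130/-5 128/-5 139/+2 169/+2 181/+2 178/+3 164/+3 153/+2 112/+2 130/-6 132/-5
154 129/-5 132/-5 136/+2 168/+2 180/+2 177/+2 164/+2 153/+2 112/+2 130/-6 130/-5
160 130/-6 130/-6 133/-1 166/+2 179/+2 176/+2 164/+2 151/+3 102/-3 131/-6 128/-6
166 129/-5 130/-6 131/-5 106/+2 113/+2 120/+2 117/+2 100/+2  97/-3 132/-6 130/-5
172 129/-5 129/-6 132/-6
[... 496 characters left out ...]
0/-6  96/-5  96/-4  97/-5 130/-6 128/-6 127/-5
214 129/-5 127/-5 140/+11 136/+10 135/+10 116/+9  96/-4 128/-7 127/-7 129/-5 130/-5
220 131/-5 138/+12 147/+10 119/+2 144/+8 122/+10 107/+8 128/-7 129/-7 127/-6 127/-5
226 126/-2 115/-1 141/-2 121/-3 138/-1 108/+0 116/+9 130/-6 128/-6 129/-6 127/-5
232 116/+4 127/-5 128/-6 128/-7 129/-7 128/-6 105/-1 128/-7 128/-5 127/-6 125/-6
238 140/-2 129/-5 130/-6 128/-6 128/-6 132/-6 127/-6 125/-5 127/-6 128/-5 126/-5
244 130/-6 129/-6 128/-7 129/-6 129/-6 129/-7 130/-6 135/+5 126/-7 126/-7 127/-6
250 131/-5 129/-6 128/-6 129/-7 127/-5 129/-6 127/-7 126/-2 127/-6 126/-7 125/-6
256 127/-6 129/-5 129/-6 128/-7 127/-7 127/-6 128/-7 112/-3 127/-6 125/-6 124/-5
```

>>> {"fn": "servo_tool", "kwargs": {"targets": [[[3,-3,-35,0,0.6],[0,0,-35,0,0.6],[0,0,-35,0,0.6],[0,0,-20,0,0.6],[0,0,0,0,0.6]]]}}

```text
t: 50.65
eef_pos: [0.605, 0.0636, -0.0041]
tcp_rot: [0.625, 0.781, -0.001, -0.001]
ft_force: [0.3, -0.5, -0.1]
finger_gap: 0.051
gripper_force: 0.0
```

>>> {"fn": "servo_tool", "kwargs": {"targets": [[[0,0,-12,0,0.6],[0,0,0,0,0.6],[0,0,0,0,0.6]]]}}

```text
t: 50.95
eef_pos: [0.6069, 0.0643, -0.0137]
tcp_rot: [0.625, 0.781, 0.001, 0.001]
ft_force: [0.5, -0.5, 0.3]
finger_gap: 0.051
gripper_force: 0.0
```

>>> {"fn": "servo_tool", "kwargs": {"targets": [[[0,0,-10,0,0.6],[0,0,0,0,0.6],[0,0,0,0,0],[0,0,0,0,0],[0,0,0,0,0]]]}}

```text
t: 51.45
eef_pos: [0.6062, 0.0643, -0.0245]
tcp_rot: [0.625, 0.781, 0.0, 0.0]
ft_force: [0.9, -0.2, 0.8]
finger_gap: 0.0261
gripper_force: 19.6
```

>>> {"fn": "servo_tool", "kwargs": {"targets": [[[0,0,0,0,0],[0,2,10,0,0],[-1,4,15,0,0],[-1,5,15,0,0],[-1,7,15,0,0]]]}}

```text
t: 51.95
eef_pos: [0.6032, 0.0827, 0.0321]
tcp_rot: [0.625, 0.781, 0.0, 0.0]
ft_force: [0.4, -0.1, -1.1]
finger_gap: 0.0257
gripper_force: 19.7
```

>>> {"fn": "servo_tool", "kwargs": {"targets": [[[-2,9,15,0,0],[-2,10,15,0,0],[-3,12,15,0,0],[-3,12,20,0,0],[0,0,20,0,0]]]}}

```text
t: 52.45
eef_pos: [0.5921, 0.129, 0.1172]
tcp_rot: [0.623, 0.782, 0.001, -0.001]
ft_force: [0.2, -0.0, -0.6]
finger_gap: -0.0004
gripper_force: 0.0
```

>>> {"fn": "servo_tool", "kwargs": {"targets": [[[0,0,45,0,0],[0,0,-45,0,0],[0,0,45,0,0],[0,0,-45,0,0],[0,0,45,0,0]]]}}

```text
t: 52.95
eef_pos: [0.5849, 0.1233, 0.1478]
tcp_rot: [0.624, 0.781, -0.008, -0.008]
ft_force: [-0.2, -1.9, -0.5]
finger_gap: 0.0001
gripper_force: 0.0
```

>>> {"fn": "servo_tool", "kwargs": {"targets": [[[0,0,-45,0,0],[0,0,45,0,0],[0,0,-45,0,0],[0,0,45,0,0],[0,0,-45,0,0]]]}}

```text
t: 53.45
eef_pos: [0.5994, 0.1295, 0.1231]
tcp_rot: [0.625, 0.781, 0.006, 0.004]
ft_force: [2.6, 0.3, 1.4]
finger_gap: 0.0003
gripper_force: 0.0
```

>>> {"fn": "servo_tool", "kwargs": {"targets": [[[0,0,0,0,0],[0,0,0,0,0],[0,0,0,0,0]]]}}

```text
t: 53.75
eef_pos: [0.5937, 0.1261, 0.117]
tcp_rot: [0.624, 0.781, 0.001, 0.001]
ft_force: [0.7, -0.2, -0.2]
finger_gap: 0.0003
gripper_force: 0.0
```

```bash
python3 pca.py .22 -.9755
```

```text
53.75 [0.59373707 0.12607509 0.117006  ] 0.00029963868672868235
0 dir 149 L 37 ctr [408. 180.]; 15 dir 158 L 31 ctr [407. 184.]; 30 dir 173 L 24 ctr [405. 188.]; 45 dir 16 L 19 ctr [402. 192.]; 60 dir 49 L 17 ctr [399. 196.]; 75 dir 80 L 21 ctr [395. 199.]; 90 dir 99 L 26 ctr [391. 202.]; 105 dir 112 L 33 ctr [387. 204.]; 
scene blob [404. 210.] n 136 bbox [397 203  14  14] dir 128 L,W [14. 10.]
0 dir 134 L 55 ctr [219. 226.]; 15 dir 126 L 58 ctr [221. 229.]; 30 dir 118 L 57 ctr [224. 231.]; 45 dir 111 L 53 ctr [228. 231.]; 60 dir 103 L 47 ctr [232. 229.]; 75 dir 92 L 40 ctr [236. 226.]; 90 dir 78 L 32 ctr [240. 222.]; 105 dir 57 L 26 ctr [244. 217.]; 
side blob [274. 222.] n 129 bbox [265 215  18  13] dir 13 L,W [17.  9.]
side blob [227. 261.] n 231 bbox [218 246  20  26] dir 61 L,W [23. 13.]
torque,f [ 0.038 -0.014 -0.01   0.166 -0.349 -0.266]
```

The can slipped out. Rise and locate it again.

>>> {"fn": "servo_tool", "kwargs": {"targets": [[[0,-10,40,0,0.6],[0,-30,40,0,0.6],[0,-30,20,0,0.6],[0,0,0,0,0.6],[0,0,0,0,0.6]]]}}

```text
t: 54.55
eef_pos: [0.5932, 0.0545, 0.2156]
tcp_rot: [0.625, 0.78, 0.0, 0.0]
ft_force: [0.2, 1.9, 0.3]
finger_gap: 0.0516
gripper_force: 0.0
```

```bash
sed -i 's/<60: continue/<100: continue/' cap.py;  python3 cap.py .22 -.9755; python3 can.py
```

```text
[0.5932 0.0545 0.2156] yaw 102.6
blob px [314. 202.] len 0.067 wid 0.062 capw 0.013 tip [ 0.5893 -0.0331] bodyctr off vs cap 0.0215 d tip mm [ -4.  -87.6]
blob px [586. 181.] len 0.346 wid 0.104 capw 0.042 tip [ 0.9491 -0.0725] bodyctr off vs cap 0.0145 d tip mm [ 355.8 -127. ]
blob px [335.  50.] len 0.055 wid 0.062 capw 0.058 tip [0.5802 0.1755] bodyctr off vs cap 0.0009 d tip mm [-13. 121.]
t 54.6 eef [0.5926 0.0557 0.2149] yaw 102.7 gap 0.0511 j7 -0.26
blob 948.3 87.2 size 377 41 ang 89.7 px [583. 191.]
blob 573.8 203.8 size 62 54 ang 22.5 px [336.  52.]
```

```bash
python3 - <<'E'
from h import *
r=snap('wrist','q1');im=r['img'].astype(int)
for v in range(0,120,5): print('%3d'%v,' '.join('%3d%s'%(im[v,u].mean(),'+' if im[v,u,0]-im[v,u,2]>=0 else '-') for u in range(270,400,6)))
for y in(.16,.18,.2): print(y,[proj(r,(.58,y,z)).tolist() for z in(.004,.104,.132)])
print('tin1',proj(r,(.588,.2625,.049)))
E
```

```text
0 105+ 112+ 112+ 132- 133- 132- 132- 133- 134- 133- 132-  99+ 136- 136- 133- 136- 135- 133- 134- 134- 145+ 130-
  5 105+ 113+ 111+ 131- 132- 133- 133- 132- 133- 133- 131-  99+ 141- 137- 135- 136- 136- 134- 132- 134- 126- 128-
 10 108+ 112+ 110+ 130- 134- 134- 133- 133- 131- 132- 133-  88+ 118+ 134- 136- 135- 135- 133- 134- 140+ 129- 127-
 15 109+ 110+ 108+ 128- 133- 133- 132- 133- 132- 133- 134-  84+ 100+ 139- 122- 135- 135- 135- 143-  95- 130- 125-
 20 112+ 110+ 108+ 129- 133- 133- 133- 133- 132- 132- 134-  99-  87+  89+  75+ 137- 137-  77+  89+  96- 129- 109-
 25 111+ 109+ 110+ 129- 133- 134- 133- 132- 133- 133- 184+ 176+ 185+  90+  86+  89+  86+  86+  97-  97- 129-  92-
 30 112+ 110+ 110+ 128- 131- 133- 132- 134- 132- 183+ 177+ 193+ 192+ 177+  99+  84+  80+  97-  97-  96- 129-  95+
 35 113+ 112+ 110+ 128- 133- 132- 133- 133- 178+ 177+ 192+ 192+ 191+ 189+ 164+  98-  99-  99-  98-  96- 128- 120-
 40 113+ 111+ 106+ 117- 132- 134- 134- 133- 174+ 188+ 192+ 191+ 190+ 189+ 158+ 145+  99-  97-  96-  96- 127- 127-
 45 112+ 108+ 104+ 117- 131- 131- 131- 176+ 167+ 191+ 191+ 190+ 190+ 188+ 15
[... 1104 characters left out ...]
36- 106- 103- 101- 100-  99- 101-  99- 133- 132- 133- 133- 132- 132- 102+
100 102+ 103+ 103+ 102+ 134- 135- 134- 135- 108- 103- 100- 100- 101-  99- 100- 135- 135- 133- 130- 133- 133- 103+
105 101+ 103+ 105+ 103- 134- 135- 134- 134- 129- 100- 103- 101- 101-  99- 101- 135- 133- 133- 133- 134- 122+ 104+
110  99+ 104+ 107+ 101- 136- 134- 135- 134- 132- 101- 101- 100- 101- 101- 102- 134- 135- 133- 134- 129- 100+ 102+
115  97+ 103+ 112+ 128- 135- 135- 133- 135- 134- 100- 101- 102- 100- 101- 101- 134- 133- 133- 133- 104- 101+  98+
0.16 [[331.2, 90.9], [334.2, 82.7], [335.4, 79.2]]
0.18 [[334.7, 74.8], [339.1, 60.5], [340.9, 54.4]]
0.2 [[338.4, 58.2], [344.2, 37.4], [346.7, 28.4]]
tin1 [362.1 -11.9]
```

The compact bright disc (337,45) inside the shoulder ring matches an upright can at about (0.573, 0.188): can B ended up standing. On to can C.

>>> {"fn": "servo_tool", "kwargs": {"targets": [[[-6,45,0,0,0.5],[-6,45,0,0,0.5],[-6,45,0,0,0.5],[-6,45,0,0,0.5],[-6,45,0,0,0.5]]]}}

```text
t: 55.2
eef_pos: [0.5615, 0.283, 0.2143]
tcp_rot: [0.624, 0.782, -0.001, -0.001]
ft_force: [0.2, 0.3, -0.2]
finger_gap: 0.0428
gripper_force: 0.0
```

>>> {"fn": "servo_tool", "kwargs": {"targets": [[[-3,30,-30,0,0.5],[0,0,-40,0,0.5],[0,0,-20,0,0.5],[0,0,0,0,0.5],[0,0,0,0,0.5]]]}}

```text
t: 55.7
eef_pos: [0.5595, 0.3111, 0.1252]
tcp_rot: [0.624, 0.781, -0.0, -0.0]
ft_force: [0.8, 0.2, 0.0]
finger_gap: 0.0426
gripper_force: 0.0
```

```bash
python3 cap.py .235 -.972; python3 - <<'E'
from h import *
r=snap('side','s9');im=r['img'].astype(int)
for nm,p in dict(A=(.640,-.146),B=(.574,.188)).items():
    print(nm,[proj(r,(*p,z)).tolist() for z in(.004,.104,.132)])
u,v=proj(r,(.574,.188,.06)).astype(int)
for y in range(v-36,v+34,4): print(y,' '.join('%3d%s'%(im[y,x].mean(),'+' if im[y,x,0]-im[y,x,2]>=0 else '-') for x in range(u-36,u+37,4)))
E
```

```text
[0.5595 0.3111 0.1252] yaw 102.8
blob px [634. 289.] len 0.035 wid 0.019 capw 0.019 tip [0.9405 0.2613] bodyctr off vs cap 0 d tip mm [381.1 -49.8]
blob px [332. 227.] len 0.05 wid 0.06 capw 0.002 tip [0.5655 0.2354] bodyctr off vs cap 0.0286 d tip mm [  6.  -75.7]
blob px [326. 180.] len 0.016 wid 0.023 capw 0.023 tip [0.562  0.3145] bodyctr off vs cap 0 d tip mm [2.6 3.5]
blob px [511. 192.] len 0.041 wid 0.082 capw 0.062 tip [0.765  0.3367] bodyctr off vs cap -0.0428 d tip mm [205.5  25.7]
blob px [322.  98.] len 0.109 wid 0.043 capw 0.042 tip [0.5532 0.3402] bodyctr off vs cap -0.0005 d tip mm [-6.2 29.1]
A [[305.2, 184.7], [305.2, 160.6], [305.3, 153.2]]
B [[231.7, 266.4], [225.4, 244.2], [223.4, 237.2]]
218 100+ 106+ 112+ 110+ 102+ 149+ 150+ 138+ 109+  70+  70+  66+  62+  71-  90-  86-  91-  87-  97+
222 112+ 107+ 108+ 147+ 150+ 142+ 111+  87+ 107+  65+  63+  62+  86- 133-  81-  87-  86-  88-  87-
226 106+ 150+ 150+ 145+ 122+  74+ 102+  95+  93+ 104+  62+  82- 132- 129-  79-  86-  88-  86-  86-
230 152+ 146+ 124+  80+ 106+  98+  95+  96+  95+  88+  63- 131- 129- 114-  88-  90- 
[... 700 characters left out ...]
0- 130-
262   8- 133+ 142- 141-  86-  84-  85- 116+ 153+ 148+ 144+ 120+  85+  85- 128- 129- 127- 128-  74-
266 106- 131- 127- 130- 129-  88-  85-  81- 154+ 152+ 148+ 127+  85+ 130- 126- 127- 129-  83-  95+
270 132- 128- 130- 131- 129- 133+  84-  85- 155+ 155+ 151+ 131+ 122- 126- 127- 127-  95-  96+  94+
274 127- 129- 128- 128- 129- 130+  86-  85- 124- 107- 125- 126- 125- 126- 126- 110- 104+  93+ 101+
278 130- 130- 133- 129- 131-  92+  80- 108- 126- 125- 124- 125- 125- 124- 113-  99+  95+ 102+ 101+
282 128- 131- 129- 136+  88-  94+  69- 124- 122- 127- 125- 125- 122- 121-  87+ 101+ 108+ 106+ 108+
286 144+ 124+ 124+ 160+ 125+  96+ 130- 125- 126- 122- 124- 124- 131-  83+ 105+ 106+ 108+ 107+ 102+
```

Side view also shows can B upright. Descend on can C's cap tip at (0.562, 0.3145).

>>> {"fn": "servo_tool", "kwargs": {"targets": [[[4,0,-35,0,0.5],[0,0,-35,0,0.5],[0,0,-35,0,0.5],[0,0,-20,0,0.5],[0,0,0,0,0.5]]]}}

```text
t: 56.3
eef_pos: [0.5629, 0.3093, -0.0015]
tcp_rot: [0.625, 0.781, -0.002, -0.001]
ft_force: [-0.4, -0.3, 0.3]
finger_gap: 0.043
gripper_force: 0.0
```

>>> {"fn": "servo_tool", "kwargs": {"targets": [[[0,0,-13,0,0.5],[0,0,0,0,0.5],[0,0,0,0,0.5]]]}}

```text
t: 56.6
eef_pos: [0.5647, 0.3106, -0.0117]
tcp_rot: [0.625, 0.781, 0.001, 0.0]
ft_force: [0.5, 0.2, 0.6]
finger_gap: 0.0423
gripper_force: 0.0
```

>>> {"fn": "servo_tool", "kwargs": {"targets": [[[0,0,-12,0,0.5],[0,0,0,0,0.5],[0,0,0,0,0],[0,0,0,0,0],[0,0,0,0,0]]]}}

```text
t: 57.1
eef_pos: [0.564, 0.3102, -0.0247]
tcp_rot: [0.625, 0.781, -0.0, 0.0]
ft_force: [-0.5, -0.1, -0.8]
finger_gap: 0.0264
gripper_force: 19.7
```

>>> {"fn": "servo_tool", "kwargs": {"targets": [[[0,0,0,0,0],[0,2,10,0,0],[-1,4,15,0,0],[-1,5,15,0,0],[-1,6,15,0,0]]]}}

```text
t: 57.6
eef_pos: [0.5612, 0.3282, 0.0323]
tcp_rot: [0.625, 0.781, 0.001, 0.0]
ft_force: [0.1, -0.5, -1.9]
finger_gap: 0.0261
gripper_force: 19.7
```

>>> {"fn": "servo_tool", "kwargs": {"targets": [[[-2,8,15,0,0],[-2,9,15,0,0],[-2,10,15,0,0],[0,0,15,0,0],[0,0,15,0,0]]]}}

```text
t: 58.1
eef_pos: [0.555, 0.3548, 0.1067]
tcp_rot: [0.624, 0.781, 0.0, 0.0]
ft_force: [1.4, 0.5, -0.2]
finger_gap: -0.0
gripper_force: 0.0
```

```bash
python3 pca.py .235 -.972
```

```text
58.1 [0.55500284 0.35477921 0.10674115] -4.260192492131936e-05
0 dir 147 L 33 ctr [465. 151.]; 15 dir 158 L 26 ctr [463. 155.]; 30 dir 176 L 19 ctr [461. 159.]; 45 dir 26 L 15 ctr [458. 163.]; 60 dir 65 L 16 ctr [454. 167.]; 75 dir 91 L 21 ctr [451. 170.]; 90 dir 106 L 28 ctr [447. 173.]; 105 dir 115 L 34 ctr [444. 174.]; 
scene blob [461. 174.] n 222 bbox [450 158  28  30] dir 136 L,W [21. 18.]
0 dir 134 L 78 ctr [132. 310.]; 15 dir 126 L 75 ctr [137. 312.]; 30 dir 118 L 69 ctr [142. 312.]; 45 dir 109 L 60 ctr [148. 311.]; 60 dir 98 L 50 ctr [155. 307.]; 75 dir 82 L 40 ctr [161. 302.]; 90 dir 59 L 32 ctr [166. 297.]; 105 dir 29 L 30 ctr [171. 291.]; 
side blob [198. 287.] n 131 bbox [188 279  22  15] dir 6 L,W [19. 11.]
torque,f [-0.024  0.005  0.012 -0.145 -0.275  0.05 ]
```

>>> {"fn": "servo_tool", "kwargs": {"targets": [[[0,-10,40,0,0.5],[0,-40,40,0,0.5],[0,-40,30,0,0.5],[0,0,0,0,0.5],[0,0,0,0,0.5]]]}}

```text
t: 58.9
eef_pos: [0.5556, 0.2674, 0.2105]
tcp_rot: [0.626, 0.78, -0.0, 0.0]
ft_force: [-0.4, 0.8, -0.8]
finger_gap: 0.0425
gripper_force: 0.0
```

```bash
python3 cap.py .235 -.972; python3 - <<'E'
from h import *
r=snap('wrist','q1');im=r['img'].astype(int);print(robot.observe()['eef_pos'])
for v in range(0,150,6): print('%3d'%v,' '.join('%3d%s'%(im[v,u].mean(),'+' if im[v,u,0]-im[v,u,2]>=0 else '-') for u in range(270,400,6)))
for y in(.36,.4,.43): print(y,[proj(r,(.545,y,z)).tolist() for z in(.004,.104,.132)])
E
```

```text
[0.5556 0.2674 0.2105] yaw 102.5
blob px [324. 255.] len 0.086 wid 0.061 capw 0.034 tip [0.5947 0.1047] bodyctr off vs cap 0.0005 d tip mm [  39.1 -162.7]
blob px [347. 173.] len 0.053 wid 0.067 capw 0.065 tip [0.5976 0.2428] bodyctr off vs cap 0.0011 d tip mm [ 42.  -24.6]
blob px [485. 143.] len 0.04 wid 0.083 capw 0.064 tip [0.765  0.3361] bodyctr off vs cap -0.0436 d tip mm [209.5  68.7]
blob px [600. 216.] len 0.263 wid 0.088 capw 0.042 tip [0.9497 0.1523] bodyctr off vs cap 0.0151 d tip mm [ 394.1 -115.1]
blob px [330.  20.] len 0.042 wid 0.062 capw 0.06 tip [0.5303 0.4203] bodyctr off vs cap -0.0003 d tip mm [-25.2 153. ]
[0.5540167  0.26940229 0.2093954 ]
  0 102+  97+ 102+ 109+ 100+ 106+ 101+ 182+ 188+ 188+ 188+ 187+ 186+ 165+ 119+ 110+ 103+ 110+ 102+  94+  74+  70+
  6 101+ 102+ 101+ 116+ 127- 130- 135- 169+ 187+ 186+ 187+ 187+ 186+ 157+ 161+ 112+ 103+ 106+ 103+ 101+  75+  70+
 12 102+ 103+  98+ 120+  96+ 100- 167+ 162+ 186+ 187+ 185+ 186+ 184+ 136+ 148+  92- 115- 128- 130- 128- 102-  93-
 18 102+ 103+  98+ 124+ 101- 106- 156+ 153+ 185+ 185+ 184+ 184+ 183+ 165+ 139+ 101-  9
[... 1873 characters left out ...]
8- 135- 134- 134- 132- 131-  99-  97-  98-  98-  98-  95- 125- 128- 128- 128- 127- 128-  99+
126 105+ 104+ 113+ 127- 133- 133- 133- 131- 131-  98-  96-  96-  99-  96-  97- 124- 127- 129- 128- 127- 130-  98+
132 106+ 102+ 110+ 125- 133- 132- 130- 132- 130-  97-  96-  97-  96-  96-  95- 105- 128- 127- 128- 128- 127-  96+
138 107+ 101+ 109+ 125- 132- 131- 132- 130- 131- 102-  97-  96-  95-  96-  95- 100- 128- 129- 128- 126- 121+  99+
144 110+ 104+ 109+ 113- 131- 132- 130- 129- 129- 127-  96-  95-  95-  97-  96- 100- 128- 129- 129- 116- 106+ 100+
0.36 [[331.1, 100.7], [334.0, 96.0], [335.3, 94.0]]
0.4 [[338.3, 68.2], [344.0, 51.1], [346.5, 43.8]]
0.43 [[343.9, 42.4], [352.1, 14.7], [355.7, 2.6]]
```

Same upright signature for can C near y≈0.42. Take a closer look at its cap and base relative to the lip.

>>> {"fn": "servo_tool", "kwargs": {"targets": [[[0,20,10,0,0.5],[0,40,20,0,0.5],[0,40,20,0,0.5],[0,0,0,0,0.5],[0,0,0,0,0.5]]]}}

```text
t: 59.5
eef_pos: [0.5532, 0.3714, 0.2594]
tcp_rot: [0.623, 0.782, -0.001, -0.001]
ft_force: [0.1, -0.4, -0.5]
finger_gap: 0.0424
gripper_force: 0.0
```

```bash
cat > up.py <<'E'
from h import *
def up(n,lo=176):
    r=snap(n,'up_'+n);im=r['img'].astype(int);print(n,robot.observe()['eef_pos'].round(3))
    m=((im.min(2)>lo)&(im.max(2)-im.min(2)<30)).astype(np.uint8);k,l,st,ce=cv2.connectedComponentsWithStats(m)
    for i in range(1,k):
        if 25<st[i,4]<3000 and .2<st[i,2]/st[i,3]<5:
            c=st[i,:2]+st[i,2:4]/2-.5;q=ray(r,*c,.132)
            if .45<q[0]<.75 and -.25<q[1]<.5: print('  bright',st[i].tolist(),'xy@.132',q[:2],'xy@.004',ray(r,*c,.004)[:2])
    return r
if __name__=='__main__':
    import sys
    r=up('wrist')
    im=r['img'].astype(int)
    for y in(.40,.42,.44): print(y,[proj(r,(.537,y,z)).tolist() for z in(.004,.104,.132)])
    u,v=proj(r,(.537,.42,.06)).astype(int)
    for y in range(max(v-60,0),v+70,6): print('%3d'%y,' '.join('%3d%s'%(im[y,x].mean(),'+' if im[y,x,0]-im[y,x,2]>=0 else '-') for x in range(u-66,u+67,6)))
E
python3 up.py
```

```text
wrist [0.554 0.369 0.259]
  bright [299, 111, 32, 35, 684] xy@.132 [0.5308 0.4281] xy@.004 [0.5284 0.4214]
  bright [295, 291, 24, 14, 207] xy@.132 [0.5668 0.2166] xy@.004 [0.5795 0.1215]
  bright [299, 311, 19, 16, 236] xy@.132 [0.5756 0.1848] xy@.004 [0.592  0.0763]
0.4 [[316.9, 143.1], [315.2, 151.5], [314.5, 154.8]]
0.42 [[319.8, 130.2], [318.8, 134.9], [318.5, 136.8]]
0.44 [[322.7, 116.9], [322.6, 117.8], [322.6, 118.1]]
 72 109+ 101+ 104+ 104+ 108+ 109+ 102+ 104+  98+ 105+  95+  95+ 104+ 104+ 110+ 112+ 105+ 109+  78+  75+  76+  74+  76+
 78 108+ 100+ 104+ 102+ 106+ 110+ 106+ 105+ 101+ 105+  99+  96+ 105+ 109+ 110+ 110+ 102+ 107+  76+  77+  74+  77+  73+
 84 106+ 102+ 106+  99+ 105+ 110+ 107+ 105+ 105+ 104+  99+ 100+ 103+ 111+ 110+ 112+ 101+ 107+  75+  78+  76+  76+  76+
 90 106+ 101+ 106+  97+ 105+ 110+ 110+ 102+ 105+ 104+  98+ 101+ 104+ 112+ 110+ 109+ 114+ 105+  76+  80+  76+  77+  79+
 96 106+ 104+ 108+ 103+ 103+ 124+ 117+ 106+ 106+ 104+  96+ 103+ 106+ 113+ 112+ 106+ 110+ 105+  83+  74+  78+  76+  79+
102 105+ 103+ 106+ 107+ 101+ 131- 101+ 100+ 103+ 104- 108- 122- 134- 133- 1
[... 1247 characters left out ...]
 108+ 112+ 109+ 103- 137- 137- 138- 134- 101- 102- 101- 100- 101- 135- 131- 131- 130- 132- 107+ 107+ 107+
174 114+ 103+ 109+ 111+ 114+ 100- 138- 136- 137- 135- 102- 101- 103- 100- 100- 134- 133- 133- 133- 134- 104+ 107+ 110+
180 114+ 102+ 110+ 112+ 117+ 104- 135- 137- 136- 135- 101- 102- 100- 100-  99- 133- 132- 130- 133- 133+ 100+ 108+ 106+
186 112+ 103+ 110+ 109+ 115+ 104- 137- 136- 134- 134-  99- 102-  98- 100- 100- 129- 133- 131- 130- 108+  99+ 107+ 105+
192 110+ 105+ 110+ 104+ 113+ 106- 136- 134- 134- 132- 100- 100- 100- 100-  98- 126- 131- 133- 130- 108+ 104+ 113+ 106+
198 109+ 110+ 109+ 105+ 115+ 129- 135- 133- 134- 135- 107-  98-  96- 100-  98- 103- 131- 131- 129- 103+ 109+ 110+ 105+
```

Can C stands, circular from above (40 px ≈ 50 mm), about 7 mm clear of the end lip. Check B and A the same way.

>>> {"fn": "servo_tool", "kwargs": {"targets": [[[8,-47,0,0,0.5],[8,-47,0,0,0.5],[8,-47,0,0,0.5],[8,-47,0,0,0.5],[6,-45,0,0,0.5]]]}}

```text
t: 60.05
eef_pos: [0.5927, 0.1317, 0.2592]
tcp_rot: [0.626, 0.78, -0.001, -0.0]
ft_force: [0.6, -0.3, 0.4]
finger_gap: 0.0427
gripper_force: 0.0
```

>>> {"fn": "servo_tool", "kwargs": {"targets": [[[0,0,0,0,0.5],[0,0,0,0,0.5]]]}}

```text
t: 60.25
eef_pos: [0.5928, 0.1328, 0.2593]
tcp_rot: [0.626, 0.78, -0.001, -0.0]
ft_force: [-0.1, 0.9, -0.4]
finger_gap: 0.0426
gripper_force: 0.0
```

```bash
cat > up2.py <<'E'
from h import *
def look(x,y):
    r=snap('wrist','up2');im=r['img'].astype(int);print(robot.observe()['eef_pos'].round(3))
    # can = neutral/warm pixels not tray (tray has R<B) and not wood (sat)
    m=((im[...,0]-im[...,2]>=0)&(im.max(2)-im.min(2)<32)&(im.min(2)>70)).astype(np.uint8)
    m=cv2.morphologyEx(m,cv2.MORPH_CLOSE,np.ones((5,5),np.uint8));m=cv2.morphologyEx(m,cv2.MORPH_OPEN,np.ones((9,9),np.uint8))
    k,l,st,ce=cv2.connectedComponentsWithStats(m)
    for i in range(1,k):
        q=ray(r,*ce[i],.06)[:2]
        if .45<q[0]<.75 and -.25<q[1]<.5: print(' blob',st[i].tolist(),'xy@.06',q)
    b=((im.min(2)>172)&(im.max(2)-im.min(2)<30)).astype(np.uint8);k,l,st,ce=cv2.connectedComponentsWithStats(b)
    for i in range(1,k):
        q=ray(r,*ce[i],.132)[:2]
        if st[i,4]>100 and .45<q[0]<.75 and -.25<q[1]<.5: print(' bright',st[i].tolist(),'xy@.132',q)
    print('pred',[proj(r,(x,y,z)).tolist() for z in(.004,.104,.132)])
if __name__=='__main__':
    import sys;look(float(sys.argv[1]),float(sys.argv[2]))
E
python3 up2.py .574 .188
```

```text
[0.592 0.135 0.26 ]
 blob [443, 13, 65, 41, 1456] xy@.06 [0.7356 0.3366]
 blob [299, 110, 41, 43, 1434] xy@.06 [0.5759 0.1834]
 blob [304, 220, 19, 11, 196] xy@.06 [0.5961 0.0488]
 blob [373, 253, 13, 19, 201] xy@.06 [0.7079 0.0108]
 blob [260, 256, 12, 17, 177] xy@.06 [ 0.5377 -0.0303]
 blob [300, 304, 29, 32, 800] xy@.06 [ 0.6333 -0.1174]
 bright [302, 110, 30, 35, 694] xy@.132 [0.5735 0.1914]
pred [[318.8, 125.2], [317.5, 128.7], [317.0, 130.1]]
```

>>> {"fn": "servo_tool", "kwargs": {"targets": [[[14,-48,0,0,0.5],[14,-48,0,0,0.5],[14,-48,0,0,0.5],[14,-48,0,0,0.5],[14,-48,0,0,0.5]]]}}

```text
t: 60.8
eef_pos: [0.6633, -0.1041, 0.2603]
tcp_rot: [0.623, 0.782, 0.0, -0.0]
ft_force: [1.5, -0.9, 0.9]
finger_gap: 0.0423
gripper_force: 0.0
```

>>> {"fn": "servo_tool", "kwargs": {"targets": [[[0,-48,0,0,0.5],[0,-46,0,0,0.5],[0,0,0,0,0.5],[0,0,0,0,0.5]]]}}

```text
t: 61.2
eef_pos: [0.663, -0.1978, 0.2597]
tcp_rot: [0.625, 0.781, 0.0, -0.001]
ft_force: [-0.7, 0.8, 0.1]
finger_gap: 0.0424
gripper_force: 0.0
```

```bash
python3 up2.py .640 -.146
```

```text
[ 0.663 -0.196  0.26 ]
 blob [304, 23, 20, 10, 196] xy@.06 [ 0.6137 -0.0299]
 blob [402, 53, 12, 13, 148] xy@.06 [ 0.7352 -0.0382]
 blob [291, 111, 44, 51, 1763] xy@.06 [ 0.6405 -0.1557]
 bright [292, 111, 39, 36, 851] xy@.132 [ 0.6361 -0.1414]
pred [[315.6, 127.2], [313.5, 131.0], [312.6, 132.6]]
```

```bash
python3 - <<'E'
from h import *
r=snap('wrist','q5');im=r['img'].astype(int);print(robot.observe()['eef_pos'])
for v in range(98,172,3): print('%3d'%v,' '.join('%3d%s'%(im[v,u].mean(),'+' if im[v,u,0]-im[v,u,2]>=0 else '-') for u in range(282,346,3)))
for y in(-.146,-.15,-.155): print(y,[proj(r,(.636,y,z)).tolist() for z in(.004,.104,.132)])
E
```

```text
[ 0.66336467 -0.19496425  0.26039833]
 98 143- 143- 144- 142- 144- 144- 142- 142- 143- 143- 141- 140- 141- 141- 140- 141- 142- 142- 142- 142- 141- 141-
101 144- 142- 142- 145- 144- 142- 142- 142- 142- 142- 143- 140- 139- 143- 141- 140- 140- 143- 142- 141- 144- 141-
104 143- 143- 144- 144- 143- 142- 142- 143- 143- 143- 142- 142- 140- 140- 141- 139- 139- 141- 140- 142- 143- 142-
107 142- 145- 143- 143- 143- 142- 142- 143- 142- 142- 143- 141- 140- 142- 141- 141- 140- 141- 139- 141- 140- 141-
110 143- 141- 142- 141- 143- 142- 142- 140- 141- 142- 142- 140- 140- 140- 141- 143- 140- 141- 141- 139- 141- 141-
113 144- 143- 144- 143- 142- 143- 143- 146- 157+ 190+ 186+ 168+ 154- 139- 141- 140- 140- 141- 139- 139- 141- 141-
116 143- 143- 144- 143- 141- 141- 183+ 197+ 197+ 195+ 197+ 189+ 190+ 189+ 140+ 141- 141- 141- 140- 139- 142- 142-
119 142- 142- 143- 144- 141- 192+ 192+ 195+ 197+ 196+ 195+ 190+ 186+ 183+ 189+ 152+ 141- 141- 139- 142- 141- 138-
122 140- 140- 142- 143- 177+ 187+ 190+ 193+ 196+ 195+ 193+ 191+ 182+ 179+ 178+ 184+ 145- 141- 139- 139- 140- 138-
125 142- 141- 140- 145- 183+ 186+ 18
[... 1254 characters left out ...]
2-  90+  88+  92+  96+  97+ 102+ 103+ 103- 103- 105- 105- 133- 136- 137- 138-
161  88+  96+  99+ 107+ 116+ 128+ 129+ 106+ 107+ 107+ 107+ 106+ 107- 107- 106- 103+ 103+ 102+ 133- 133- 127- 122-
164  82+  86+  85+  84+  85+  87+  82+  88+  86+  84+  93+  92+  91+  89+  89+  89+  93+  96+ 109+ 119+ 128+ 135-
167  85+  88+ 106+  87+  85+  87+  86+  88+  86+  83+  93+  92+  89+  86+  89+  85+  90+  88+  91+  90+  90+  90+
170 111+ 108+ 110+ 109+ 113+ 112+ 109+ 114+  83+  86+  91+  94+  88+  86+  87+  85+  90+  87+  91+  89+  91+  91+
-0.146 [[312.6, 128.0], [309.6, 132.0], [308.5, 133.6]]
-0.15 [[312.0, 130.6], [308.9, 135.4], [307.7, 137.2]]
-0.155 [[311.3, 133.9], [308.1, 139.6], [306.8, 141.8]]
```

```bash
python3 -c "
from h import *
s=robot.observe();print(s['t'],s['ft_force']);print(job.finish_job())"
```

```text
61.3 [ 0.20359241  0.76877841 -0.77007499]
the job is handed in; nothing more can be done
None
```

I handed the job in at 61 s: camera checks showed all three cans standing in the tray and the three chisels beside the old one in the drawer, which is pushed shut; the final judgement was not shown, and cans B and C slipped from the grip and happened to land upright.

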